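Gauge the chuck plates and eject the thick one

TASK

Of the three chuck plates lying before the thickness gauge, one is too thick and would crush the mask: slide each in turn into the lane and try it under the gauge jaws, without lifting the plates or forcing them. Push the ones that fit right through the jaws into the lane beyond; when one stops at the jaws, press the spring ejector fully to throw it out sideways into the reject bay, and let the ejector come back. Leave the other things on the table where they are.

Things in the scene. Friction and masses are not known exactly. Their poses are not given: they have to be found in the camera images.
- gauge: fixed thickness gauge on the table, floor = table top. Origin: on the table, on the lane's centre line, at the front of the gauge jaws. x = the way plates travel, y = left of that (reject bay side, away from the robot), z up. Straight lane from x = -115 to the end stop at x = 210 mm, 90 wide between rails 18 high and 10 thick. Infeed: open table at x below -150 mm.
- mouth (a point): on the table, centre line, outer end of the flared entry guides (gauge x = -150 mm): about 132 mm wide here, narrowing to the 90 mm lane at x = -115; guides 18 mm high
- jaws (a point): middle of the gauge gap, 27.2 mm up, gauge x = 0. Two dark steel jaws, x = 0 to 20 mm, reach over the lane from both sides: undersides 27.2, tops 45 mm high; an open slot 54 mm wide (y = -27 to 27) between them lets a finger follow the plate. A good plate is right through when its centre is past x = 60; a bad one stops with its leading edge at the jaws, centre at x = -40.
- reject_bay (a point): floor centre of the reject bay (gauge x = -43, y = 101 mm): y = 55 to 150, walls 12 mm high; the left rail is open to it from x = -88 to 0 mm, beside a plate stopped at the jaws
- ejector (a joint): travel in m of the spring ejector slide, 0 (rest) to 0.09 (fully pressed), along the gauge's +y: its 36 mm wide head pushes a plate stopped at the jaws sideways into the reject bay, clear of the lane only if pressed fully. Spring 3 N at rest, 7.5 N at the end; it comes back when let go.
- ejector_pad (a point): centre of the outer face (facing gauge -y) of the slide's upright black paddle; press here towards gauge +y. Paddle 40 mm wide along gauge x, 18 to 64 mm above the table; this point is 42 mm up, at gauge x = -40, y = -55 mm at rest. The slide's tail and guide block beneath reach 20 mm high.
- plate_a: square aluminium chuck plate, 80 x 80 mm, round steel face on top, about 0.35 kg, lying flat; too wide to grasp comfortably, meant to be pushed. Either 25 mm thick (good) or 29.5 mm thick (bad): not told which. Origin: centre of the underside, x and y along its edges, z up.
- plate_b: square aluminium chuck plate, 80 x 80 mm, round steel face on top, about 0.35 kg, lying flat; too wide to grasp comfortably, meant to be pushed. Either 25 mm thick (good) or 29.5 mm thick (bad): not told which. Origin: centre of the underside, x and y along its edges, z up.
- plate_c: square aluminium chuck plate, 80 x 80 mm, round steel face on top, about 0.35 kg, lying flat; too wide to grasp comfortably, meant to be pushed. Either 25 mm thick (good) or 29.5 mm thick (bad): not told which. Origin: centre of the underside, x and y along its edges, z up.
- wafer_box: bystander: round clear box, 72 mm across, 45 mm high; origin: centre of its underside
- weight: bystander: steel weight with a knob, 60 mm across, 42 mm high; origin: centre of its underside
- tweezers: bystander: steel tweezers lying flat, 120 mm long along its x; origin: middle, on the table
- bottle: bystander: white bottle, 52 mm across, 110 mm high; origin: centre of its underside
- screwdriver: bystander: screwdriver lying along its x, handle to -x; origin under its middle
- lens: bystander: black lens barrel, 48 mm across, 60 mm high; origin: centre of its underside
Mind the look-alikes: they are no part of the job. What is shaped like the plate_b but red is not meant.

How it is judged:
By the outcome, as a careful person would: the job done as asked, in the order asked, and still so for the second after the job is handed in, with the robot touching nothing.
It also fails if it takes over 72 s, if anything falls off the work surface, if the arm or the gripper's body presses on something with over 40 N, if the wrist force passes 120 N, or if a joint passes its speed limit or range.

ROBOT

A 6-joint arm with a two-finger parallel gripper is mounted at the origin on the work surface. World frame = base frame: x ahead of the robot, y to its left, z up, the work surface at z = 0. Lengths are in mm, angles in rad, forces in N, time in s.
With the tool pointing down it reaches from about 325 to 750 mm from the base axis. Payload 7.6 kg.
Tool frame: the origin (TCP) lies on the centre line of the jaws, within the pads' length; the fingertips stand ahead of it and the grasp point (between the pads) lies 3 mm ahead of it (env.finger_overhang is the z of the fingertips in the tool frame, in mm); z points along the fingers, y is the line along which they close (so a half turn about z gives the same grasp; the last joint's range is limited). The gripper opens to 85 mm and grips with 20 to 120 N. Pads are 22 mm wide; open, the fingers measure 114 mm over their backs; the gripper's body (76 mm by 85 mm) begins 54 mm behind the grasp point. The pads swing forward as they close: fully open they stand 13 mm farther back than shut.
Start: joints at [-1.374, 0.052, 1.401, -0, 1.689, -0.07], TCP at [138.438, -506.439, 232.623] pointing down, gripper open.
Joint ranges: [-2.9, 2.9], [-0.91, 2.17], [0.12, 2.37], [-1.06, 4.2], [0.26, 2.73], [-2.93, 2.93]. Speed limits (rad/s): [2.57, 2.57, 3.01, 3.14, 3.14, 3.14].

INTERFACE

Orientations are given as a unit quaternion [w, x, y, z].
In Python, from bench import get_obs, viewer, job, env gives the robot as it stands. The module is installed in compiled form; this text tells all that it offers.
- The arm moves only by the tool step_arm, never from a script. Its argument "steps" is a list of rows, each an object with "offset": the shift along the world's x, y, z scaled (see below), a list of three; "turn": the turn, a rotation vector about the world's x, y, z scaled (see below), a list of three; "fingers": the opening, from 0 (shut) to 1 (fully open). A call has exactly 8 rows; each row is the pose to reach, as a shift and turn from the pose commanded when the call began; what a row does not reach only later rows make up. The controller multiplies each number of a shift by 0.4 m and each number of a turn by 30 degrees. A row lasts 1/12 s, in which the tool goes at most 41.7 mm and 7.16 degrees, less where a joint would pass 70% of its speed; a pose out of reach is approached as far as the arm can. A call with a number of a shift or a turn outside -1 to 1 is refused whole. A call with a gripper value outside its range is refused whole. The fingers move at their own pace and stop on an object; "newtons" is the grip in N (left out, the last holds). Time passes only in rows, so rows that repeat a pose let the fingers close, or fill a call up. It gives the time, the measured TCP pose, the force, the opening and the grip force at its end, in the units of the state.
- get_obs(): the state, without advancing time (a new reading comes with each control period).
- viewer.read_camera(name): name is "side" or "top" or "wrist"; returns the picture (420x560x3 uint8, red, green, blue); there is no depth.
- viewer.camera_info(name): a dict with "fx", "fy", "cx", "cy" (pixels), "position" and "orientation" of the camera in the world. Camera axes: x right, y up, looking along -z (the intrinsics and any distortion apply to the point x, -y, -z); pixel columns grow to the right and rows downward; lengths in mm; the calibration is good to about 2 mm. A picture is of the moment at which its call begins: read the wrist's pose just before it. camera_info takes no time and is no camera call; for the wrist camera it gives the pose at the moment of the call.
- job.hand_in(): hands the job in; it is judged then, once.
The state is a dict: "time_s": time; "qpos": joint angles; "qd": joint speeds; "tau": joint torques, N m; "eef_pos": TCP position; "orientation": TCP orientation; "wrist_force": force on the tool from outside, world axes, zero at the start; "moment": the same for the moment, N m; "gripper_width": finger opening in mm; "grip_force": force on a finger pad.
Only numpy, scipy, OpenCV 4.12 (cv2) and the standard library are available. Lean on these libraries where they do the work, as an engineer would, in place of code of your own. Each camera call takes 0.05 s, during which the arm holds its last target. There are 200 camera calls.

## Working session

There is one attempt and no reset: what is moved stays moved. The work goes in short steps, Python scripts to look and compute and a tool call to move; the robot and the scene stay as the last step left them, time stands still between calls to the robot, and variables do not carry over. Pictures are saved under pics/ and viewed, at most 10 in all, crops included, and the job is handed in when it is done.

Besides the shell and the picture viewer there is one more tool, called after "Emit:" as name(argument=value, ...), one argument or row to a line, values as JSON. step_arm: Moves the arm, as the interface text tells. Its arguments: {"type":"object","properties":{"steps":{"type":"array"},"newtons":{"type":"number"}},"required":["steps"]}

```bash
mkdir -p pics
python3 - <<'E'
from bench import get_obs, viewer, job, env
import cv2
print(get_obs()['eef_pos'],get_obs()['orientation'],env.finger_overhang)
for n in ['top','side']:
    print(n,viewer.camera_info(n)); cv2.imwrite(f'pics/{n}0.png',viewer.read_camera(n)[:,:,::-1])
E
```

```text
[ 138.36662964 -506.12570062  231.77971046] [-7.70349831e-04  9.91116745e-01  1.32992486e-01 -5.11348761e-05] 22.0
top {'fx': 397.96071681466543, 'fy': 397.96071681466543, 'cx': 280.0064613692656, 'cy': 216.46336890708793, 'position': array([ 436.70480395,   23.54130548, 1042.88702939]), 'orientation': array([-0.69687571, -0.04672646,  0.04092775,  0.71449689])}
side {'fx': 391.59650406471917, 'fy': 391.59650406471917, 'cx': 271.83534018688243, 'cy': 214.6194160789166, 'position': array([ 427.89997198, -640.0328018 ,  809.96786517]), 'orientation': array([ 0.93110999,  0.35505481, -0.02476732, -0.07972982])}
```

View pics/top0.png

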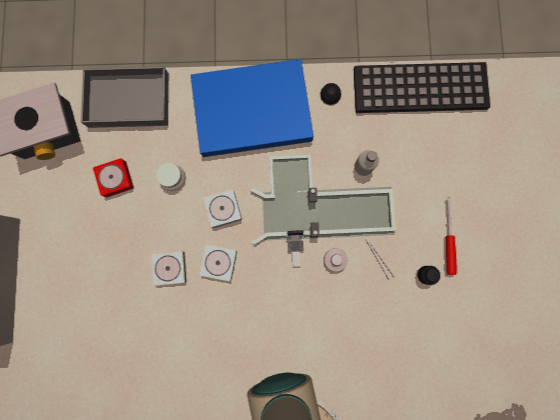

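View pics/side0.png

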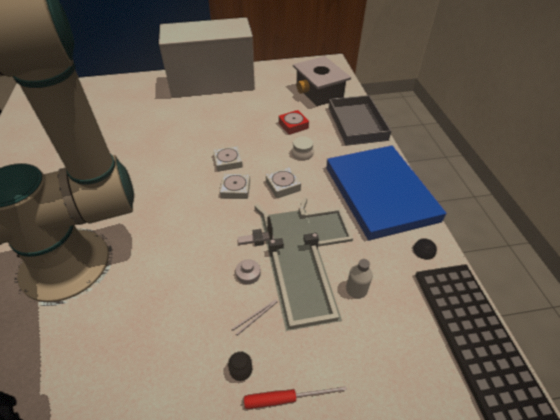

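Top view: plates at (222,209), (168,268), (218,263); red look-alike at (113,177); the gauge lane runs to image right with its mouth at about (258,215). I'll enlarge for measuring.

Run:
```python
import cv2
t=cv2.imread('pics/top0.png')[145:290,140:400]
cv2.imwrite('pics/topz.png',cv2.resize(t,None,fx=3,fy=3,interpolation=cv2.INTER_CUBIC))
t=cv2.imread('pics/side0.png')[140:335,200:360]
cv2.imwrite('pics/sidez.png',cv2.resize(t,None,fx=3,fy=3,interpolation=cv2.INTER_CUBIC))
```

```text
(no output)
```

View pics/topz.png

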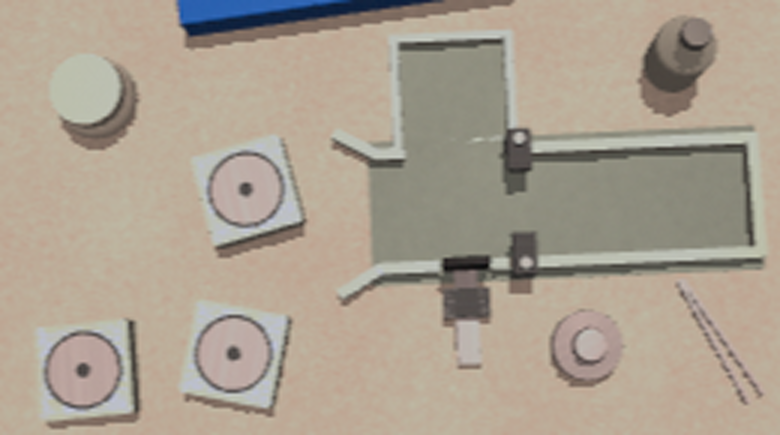

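View pics/sidez.png

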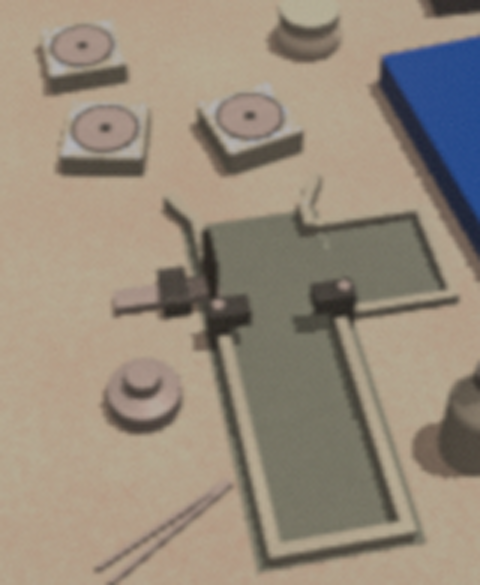

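Upscaled crops: top plate centres at (245,189), (83,370), (233,353); side plate centres (250,116), (82,45), (105,128). The gauge end stop, guides and jaws are clear, and the ejector paddle is at top (467,262).

```bash
cat > h.py <<'E'
from bench import get_obs, viewer, job, env
import numpy as np, cv2
from scipy.spatial.transform import Rotation as R
from scipy.optimize import least_squares
def cam(n):
    c=viewer.camera_info(n); q=np.array(c['orientation']); return c,R.from_quat(q,scalar_first=True).as_matrix()
def proj(n,P,C={}):
    if n not in C: C[n]=cam(n)
    c,M=C[n]; p=(np.atleast_2d(P)-c['position'])@M
    return np.c_[c['cx']+c['fx']*p[:,0]/-p[:,2], c['cy']-c['fy']*p[:,1]/-p[:,2]]
def back(n,uv,z):
    c,M=cam(n); d=M@np.array([(uv[0]-c['cx'])/c['fx'],-(uv[1]-c['cy'])/c['fy'],-1]); o=c['position']
    return o+d*(z-o[2])/d[2]
T=lambda u,v:np.array([140+(u-1)/3,145+(v-1)/3]); S=lambda u,v:np.array([200+(u-1)/3,140+(v-1)/3])
E
python3 - <<'E'
from h import *
for a,b in [((245,189),(250,116)),((83,370),(82,45)),((233,353),(105,128))]:
    f=lambda P:np.r_[proj('top',P)[0]-T(*a),proj('side',P)[0]-S(*b)]
    r=least_squares(f,[400,100,25]); print(r.x.round(1),r.fun.round(2), back('top',T(*a),27).round(1))
pts=[('top',(745,147),(210,45,18)),('top',(752,248),(210,-45,18)),('top',(756,128),(220,55,18)),('top',(765,261),(220,-55,18)),
('top',(378,152),(-115,50,18)),('top',(380,270),(-115,-50,18)),('top',(337,137),(-150,70,18)),('top',(342,296),(-150,-70,18)),
('side',(275,541),(210,-45,18)),('side',(388,520),(210,45,18)),('side',(417,530),(220,55,18)),('side',(268,558),(220,-55,18)),('side',(168,201),(-150,-70,18)),('side',(187,222),(-115,-50,18))]
def G(v,p): return np.array([v[0],v[1],v[3]])+R.from_euler('z',v[2]).apply(p)
f=lambda v:np.concatenate([proj(n,G(v,p))[0]-(T if n=='top' else S)(*uv) for n,uv,p in pts])
r=least_squares(f,[420,-60,-1.5,0]);print(r.x,r.fun.reshape(-1,2).round(1))
P=G(r.x,np.array([[0,0,0],[-150,0,0],[-40,-55,42],[-40,-55,64],[10,36,45],[10,-36,45]],float));print(P.round(1))
print((proj('top',P)-[140,145])*3+1,(proj('side',P)-[200,140])*3+1)
# plate corners top -> yaw
for cs in [[(193,157),(281,136),(303,222),(217,246)],[(36,326),(129,319),(134,412),(43,424)],[(198,300),(290,317),(271,410),(182,391)]]:
    W=np.array([back('top',T(*c),27)[:2] for c in cs]); e=np.roll(W,-1,0)-W
    an=np.degrees(np.arctan2(e[:,1],e[:,0]));print(W.mean(0).round(1),np.linalg.norm(e,axis=1).round(0),an.round(1), (an-np.degrees(r.x[2]))%90)
o=get_obs();print(R.from_quat(o['orientation'],scalar_first=True).as_matrix().round(3))
E
```

```text
[590.3 181.   29.2] [ 0.01 -0.15 -0.17  0.03] [590.2 181.3  27. ]
[439.4 319.5  27. ] [-0.   -0.15 -0.18  0.02] [439.  319.5  27. ]
[450.3 192.5  26. ] [-0.   -0.06 -0.07  0.01] [450.2 192.3  27. ]
[569.68519546 -45.19976081  -1.5506401   -2.56547163] [[ 0.4 -0.5]
 [ 0.8  0.1]
 [ 0.2  1.9]
 [ 0.6 -0.5]
 [-1.6  1.7]
 [-0.7  0.4]
 [-1.5 -0.2]
 [-1.3  0.1]
 [ 0.7  1.2]
 [ 2.8  1. ]
 [-1.2  0.9]
 [-0.4  0.6]
 [-0.8 -1.8]
 [ 2.1 -0.6]]
[[569.7 -45.2  -2.6]
 [566.7 104.8  -2.6]
 [513.9  -6.3  39.4]
 [513.9  -6.3  61.4]
 [605.9 -54.5  42.4]
 [533.9 -55.9  42.4]]
[[506.75715436 210.36597252]
 [336.97806386 218.07699884]
 [465.83668228 270.87664282]
 [466.57184912 268.80654381]
 [519.52949634 161.02507659]
 [524.21420528 245.39353676]] [[274.02372841 323.04119216]
 [239.43326364 198.132451  ]
 [201.9972015  266.38952854]
 [201.47947121 249.61640193]
 [320.37740491 293.14195293]
 [235.40860173 306.46222491]]
[589.3 178.3] [78. 78. 76. 80.] [ -77.8 -166.5  104.3   14.8] [11.00858347 12.36814948 13.12097333 13.62079832]
[438.9 317.4] [79. 78. 77. 83.] [ -87.1 -176.6   96.1    5. ] [1.71912952 2.27147301 4.90086943 3.83481919]
[449.  190.5] [80. 79. 77. 78.] [-101.8  167.8   76.8  -10.1] [77.02476806 76.60575101 75.61494433 78.73789427]
[[ 0.965  0.264 -0.   ]
 [ 0.264 -0.965  0.001]
 [ 0.    -0.001 -1.   ]]
```

Checks: the plate tops triangulate to 26–29 mm, their edges to about 79 mm, and the gauge z is -2.6, all plausible. The nearest plate, which I'll call plate 1, is at (590,180). I'm moving to its far side first to centre it in line with the lane.

Emit:
step_arm(
  steps=[
    {"offset": [0.055, 0.071, 0], "turn": [0, 0, -0.1], "fingers": 0.5},
    {"offset": [0.11, 0.143, 0], "turn": [0, 0, -0.2], "fingers": 0.5},
    {"offset": [0.165, 0.214, 0], "turn": [0, 0, -0.3], "fingers": 0.5},
    {"offset": [0.22, 0.285, 0], "turn": [0, 0, -0.4], "fingers": 0.5},
    {"offset": [0.275, 0.356, 0], "turn": [0, 0, -0.47], "fingers": 0.5},
    {"offset": [0.33, 0.428, 0], "turn": [0, 0, -0.47], "fingers": 0.5},
    {"offset": [0.385, 0.5, 0], "turn": [0, 0, -0.47], "fingers": 0.5},
    {"offset": [0.44, 0.57, 0], "turn": [0, 0, -0.47], "fingers": 0.5},
  ],
)

```text
time_s: 0.77
eef_pos: [315.0, -276.7, 232.4]
orientation: [-0.0, 1.0, 0.01, -0.0]
wrist_force: [0.7, -0.6, -0.3]
gripper_width: 42.9
grip_force: 0.0
```

Emit:
step_arm(
  steps=[
    {"offset": [0.055, 0.071, 0], "turn": [0, 0, 0], "fingers": 0.5},
    {"offset": [0.11, 0.143, 0], "turn": [0, 0, 0], "fingers": 0.5},
    {"offset": [0.165, 0.214, 0], "turn": [0, 0, 0], "fingers": 0.5},
    {"offset": [0.22, 0.285, 0], "turn": [0, 0, 0], "fingers": 0.5},
    {"offset": [0.275, 0.356, 0], "turn": [0, 0, 0], "fingers": 0.5},
    {"offset": [0.33, 0.428, 0], "turn": [0, 0, 0], "fingers": 0.5},
    {"offset": [0.385, 0.5, 0], "turn": [0, 0, 0], "fingers": 0.5},
    {"offset": [0.44, 0.57, 0], "turn": [0, 0, 0], "fingers": 0.5},
  ],
)

```text
time_s: 1.43
eef_pos: [491.1, -48.6, 232.2]
orientation: [0.0, 1.0, 0.011, -0.0]
wrist_force: [0.8, -0.4, -0.2]
gripper_width: 42.6
grip_force: 0.0
```

Emit:
step_arm(
  steps=[
    {"offset": [0.055, 0.071, 0], "turn": [0, 0, 0], "fingers": 0.5},
    {"offset": [0.11, 0.143, 0], "turn": [0, 0, 0], "fingers": 0.5},
    {"offset": [0.165, 0.214, 0], "turn": [0, 0, 0], "fingers": 0.5},
    {"offset": [0.22, 0.285, 0], "turn": [0, 0, 0], "fingers": 0.5},
    {"offset": [0.275, 0.356, 0], "turn": [0, 0, 0], "fingers": 0.5},
    {"offset": [0.33, 0.428, 0], "turn": [0, 0, 0], "fingers": 0.5},
    {"offset": [0.385, 0.5, 0], "turn": [0, 0, 0], "fingers": 0.5},
    {"offset": [0.44, 0.57, 0], "turn": [0, 0, 0], "fingers": 0.5},
  ],
)

```text
time_s: 2.1
eef_pos: [667.0, 179.2, 231.8]
orientation: [0.0, 1.0, 0.01, -0.001]
wrist_force: [-0.3, -0.2, 0.9]
gripper_width: 43.0
grip_force: 0.0
```

Emit:
step_arm(
  steps=[
    {"offset": [0, 0, -0.09], "turn": [0, 0, 0], "fingers": 0.5},
    {"offset": [0, 0, -0.18], "turn": [0, 0, 0], "fingers": 0.5},
    {"offset": [0, 0, -0.27], "turn": [0, 0, 0], "fingers": 0.5},
    {"offset": [0, 0, -0.35], "turn": [0, 0, 0], "fingers": 0.5},
    {"offset": [0, 0, -0.42], "turn": [0, 0, 0], "fingers": 0.5},
    {"offset": [0, 0, -0.46], "turn": [0, 0, 0], "fingers": 0.5},
    {"offset": [0, 0, -0.48], "turn": [0, 0, 0], "fingers": 0.5},
    {"offset": [0, 0, -0.49], "turn": [0, 0, 0], "fingers": 0.5},
  ],
)

```text
time_s: 2.77
eef_pos: [665.6, 177.4, 34.6]
orientation: [0.0, 1.0, 0.01, -0.002]
wrist_force: [-0.4, -0.1, 0.6]
gripper_width: 42.7
grip_force: 0.0
```

Run:
```python
from h import *
a=viewer.read_camera('side')[125:245,200:360,::-1]; b=viewer.read_camera('top')[145:290,140:330,::-1]
a=cv2.resize(a,None,fx=2.5,fy=2.5,interpolation=3); b=cv2.resize(b,None,fx=2,fy=2,interpolation=3)
im=np.zeros((300,780,3),np.uint8); im[:,:400]=a; im[:290,400:780]=b; cv2.imwrite('pics/c1.png',im)
```

```text
(no output)
```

View pics/c1.png

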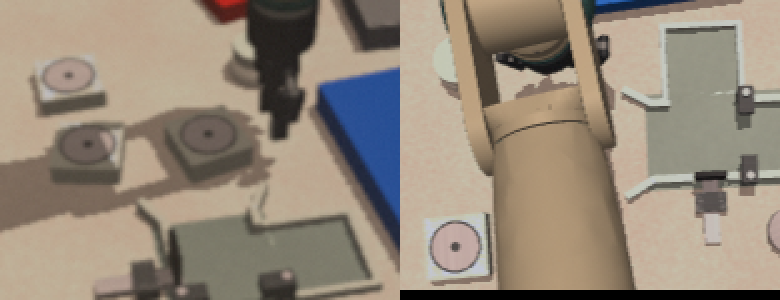

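Emit:
step_arm(
  steps=[
    {"offset": [-0.025, 0, 0], "turn": [0, 0, 0], "fingers": 0.5},
    {"offset": [-0.045, 0.005, 0], "turn": [0, 0, 0], "fingers": 0.5},
    {"offset": [-0.06, 0.005, 0], "turn": [0, 0, 0], "fingers": 0.5},
    {"offset": [-0.075, 0.005, 0], "turn": [0, 0, 0], "fingers": 0.5},
    {"offset": [-0.09, 0.005, 0], "turn": [0, 0, 0], "fingers": 0.5},
    {"offset": [-0.105, 0.005, 0], "turn": [0, 0, 0], "fingers": 0.5},
    {"offset": [-0.12, 0.005, 0], "turn": [0, 0, 0], "fingers": 0.5},
    {"offset": [-0.126, 0.005, 0], "turn": [0, 0, 0], "fingers": 0.5},
  ],
)

```text
time_s: 3.53
eef_pos: [615.3, 179.6, 36.7]
orientation: [0.0, 1.0, 0.01, -0.0]
wrist_force: [0.4, 0.6, -0.5]
gripper_width: 42.1
grip_force: 0.0
```

Emit:
step_arm(
  steps=[
    {"offset": [0.03, 0, 0], "turn": [0, 0, 0], "fingers": 0.5},
    {"offset": [0.06, 0, 0.08], "turn": [0, 0, 0], "fingers": 0.5},
    {"offset": [0.06, 0.06, 0.14], "turn": [0, 0, 0.2], "fingers": 0.5},
    {"offset": [0, 0.13, 0.14], "turn": [0, 0, 0.4], "fingers": 0.5},
    {"offset": [-0.06, 0.2, 0.14], "turn": [0, 0, 0.6], "fingers": 0.5},
    {"offset": [-0.13, 0.24, 0.14], "turn": [0, 0, 0.8], "fingers": 0.5},
    {"offset": [-0.13, 0.24, 0.14], "turn": [0, 0, 1], "fingers": 0.5},
    {"offset": [-0.13, 0.24, 0.14], "turn": [0, 0, 1], "fingers": 0.5},
  ],
)

```text
time_s: 4.2
eef_pos: [562.7, 276.8, 92.8]
orientation: [0.0, 0.962, 0.272, -0.0]
wrist_force: [-0.1, -0.6, 0.1]
gripper_width: 42.6
grip_force: 0.0
```

Run:
```python
from h import *
o=get_obs();print(o['eef_pos'],o['qpos'])
a=viewer.read_camera('side')[125:245,200:360,::-1]; b=viewer.read_camera('wrist')[:,:,::-1]
a=cv2.resize(a,None,fx=2.5,fy=2.5,interpolation=3); b=cv2.resize(b,(400,300))
cv2.imwrite('pics/c2.png',np.hstack([a,b]))
```

```text
[562.73390149 276.76745126  92.75069952] [ 3.98275963e-01  4.18908295e-01  1.25547125e+00 -1.43598491e-04
  1.46738281e+00  1.41854301e+00]
```

View pics/c2.png

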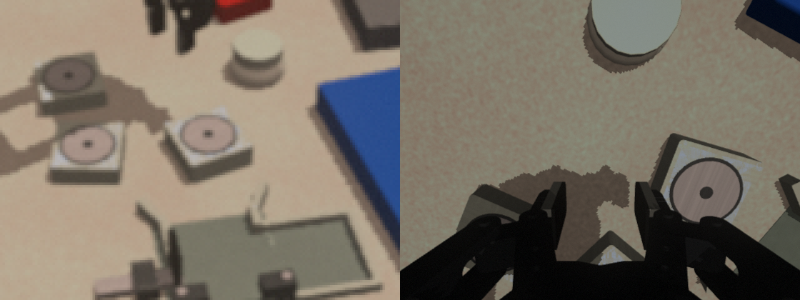

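The plate didn't move (side crop (208,133), wrist force about 0), so the half-open tips passed above it. They need to go lower. I'm going back to the far side and feeling for the table.

Emit:
step_arm(
  steps=[
    {"offset": [0.06, 0, 0], "turn": [0, 0, -0.2], "fingers": 0.5},
    {"offset": [0.12, -0.04, 0], "turn": [0, 0, -0.4], "fingers": 0.5},
    {"offset": [0.18, -0.1, 0], "turn": [0, 0, -0.6], "fingers": 0.5},
    {"offset": [0.23, -0.16, 0], "turn": [0, 0, -0.8], "fingers": 0.5},
    {"offset": [0.255, -0.22, 0], "turn": [0, 0, -1], "fingers": 0.5},
    {"offset": [0.255, -0.24, -0.06], "turn": [0, 0, -1], "fingers": 0.5},
    {"offset": [0.255, -0.24, -0.12], "turn": [0, 0, -1], "fingers": 0.5},
    {"offset": [0.255, -0.24, -0.15], "turn": [0, 0, -1], "fingers": 0.5},
  ],
)

```text
time_s: 4.97
eef_pos: [665.7, 177.0, 29.1]
orientation: [0.0, 1.0, 0.007, -0.002]
wrist_force: [0.5, 0.7, -1.5]
gripper_width: 43.0
grip_force: 0.0
```

Emit:
step_arm(
  steps=[
    {"offset": [0, 0, -0.005], "turn": [0, 0, 0], "fingers": 0.5},
    {"offset": [0, 0, -0.01], "turn": [0, 0, 0], "fingers": 0.5},
    {"offset": [0, 0, -0.015], "turn": [0, 0, 0], "fingers": 0.5},
    {"offset": [0, 0, -0.02], "turn": [0, 0, 0], "fingers": 0.5},
    {"offset": [0, 0, -0.025], "turn": [0, 0, 0], "fingers": 0.5},
    {"offset": [0, 0, -0.03], "turn": [0, 0, 0], "fingers": 0.5},
    {"offset": [0, 0, -0.03], "turn": [0, 0, 0], "fingers": 0.5},
    {"offset": [0, 0, -0.03], "turn": [0, 0, 0], "fingers": 0.5},
  ],
)

```text
time_s: 5.63
eef_pos: [666.0, 179.7, 20.8]
orientation: [0.0, 1.0, 0.01, 0.0]
wrist_force: [-0.4, 0.4, -0.2]
gripper_width: 42.7
grip_force: 0.0
```

Run:
```python
from h import *
o=get_obs();p=o['eef_pos'];print(p,o['wrist_force'])
a=viewer.read_camera('side')[125:245,240:360,::-1]
a=cv2.resize(a,None,fx=4,fy=4,interpolation=3)
# near finger, shaft centre; expected tip for z=0..20 drawn in green
for z in (0,10,20,30):
    u=(proj('side',[p[0],p[1]-28,z])[0]-[240,125])*4; cv2.circle(a,tuple(int(t) for t in u),2,(0,255,0),-1)
cv2.imwrite('pics/c3.png',a)
```

```text
[666.03079031 179.7020461   20.77284204] [-0.36083605  0.37614658 -0.1788571 ]
```

View pics/c3.png

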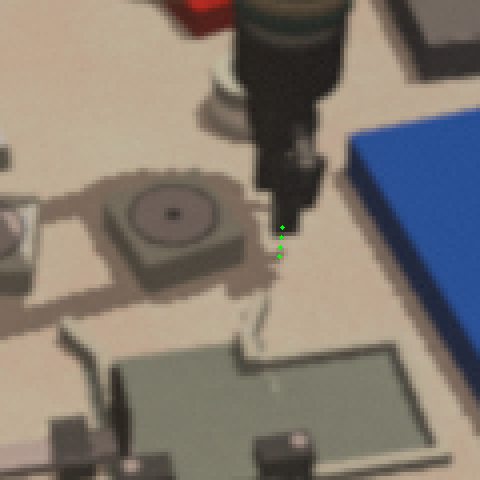

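The tip looks about 10–20 mm above the table and nothing is being touched, so the half-open overhang is small. I'm lowering another 6 mm and pushing.

Emit:
step_arm(
  steps=[
    {"offset": [-0.015, 0, -0.01], "turn": [0, 0, 0], "fingers": 0.5},
    {"offset": [-0.035, 0, -0.015], "turn": [0, 0, 0], "fingers": 0.5},
    {"offset": [-0.055, 0.003, -0.015], "turn": [0, 0, 0], "fingers": 0.5},
    {"offset": [-0.073, 0.003, -0.015], "turn": [0, 0, 0], "fingers": 0.5},
    {"offset": [-0.09, 0.003, -0.015], "turn": [0, 0, 0], "fingers": 0.5},
    {"offset": [-0.107, 0.003, -0.015], "turn": [0, 0, 0], "fingers": 0.5},
    {"offset": [-0.12, 0.003, -0.015], "turn": [0, 0, 0], "fingers": 0.5},
    {"offset": [-0.126, 0.003, -0.015], "turn": [0, 0, 0], "fingers": 0.5},
  ],
)

```text
time_s: 6.35
eef_pos: [615.2, 180.8, 14.9]
orientation: [0.0, 1.0, 0.01, 0.0]
wrist_force: [1.5, -0.7, -0.7]
gripper_width: 42.7
grip_force: 0.5
```

```bash
cat >> h.py <<'E'
def plate(z=27, seed=None, save=None):
    "pink steel faces in side view -> world xy at height z"
    im=viewer.read_camera('side')
    if save: cv2.imwrite(save,im[:,:,::-1])
    g=cv2.cvtColor(im,cv2.COLOR_RGB2GRAY)
    out=[]
    for s in seed:
        u,v=proj('side',[s[0],s[1],z])[0].astype(int); w=g[v-8:v+9,u-10:u+11].astype(float)
        # dark centre hole
        m=np.clip(np.median(w)-w-15,0,None); yy,xx=np.mgrid[v-8:v+9,u-10:u+11]
        r=(xx-u)**2+(yy-v)**2<36; m=m*r
        out.append(back('side',((m*xx).sum()/m.sum(),(m*yy).sum()/m.sum()),z)[:2].round(1) if m.sum() else None)
    return out
E
python3 - <<'E'
from h import *
print(plate(seed=[(566,180),(590,180),(450,192),(439,319)],save='pics/s4.png'),get_obs()['wrist_force'])
E
```

```text
[array([564.7, 190.8]), array([592.8, 181.9]), array([449.5, 196.2]), array([439.7, 319.9])] [-0.17090148 -0.16702731  0.11248417]
```

```bash
cat >> h.py <<'E'
def find(region, im=None, z=27, n=1):
    "template match of the round face in the side view; region = world box (x0,y0,x1,y1)"
    ref=cv2.imread('pics/side0.png'); im=viewer.read_camera('side')[:,:,::-1].copy() if im is None else im
    t=ref[178-8:178+9,283-12:283+13]; 
    mk=np.zeros(t.shape[:2],np.float32); cv2.ellipse(mk,(12,8),(11,8),0,0,360,1,-1)
    r=cv2.matchTemplate(im,t,cv2.TM_CCOEFF_NORMED,mask=np.dstack([mk]*3)); r[~np.isfinite(r)]=-1
    vv,uu=np.mgrid[:r.shape[0],:r.shape[1]]; c=proj('side',[(x,y,z) for x in region[::2] for y in region[1::2]])-[12,8]
    r[(uu<c[:,0].min())|(uu>c[:,0].max())|(vv<c[:,1].min())|(vv>c[:,1].max())]=-1
    out=[]
    for _ in range(n):
        _,s,_,(u,v)=cv2.minMaxLoc(r)
        out.append((back('side',(u+12,v+8),z)[:2].round(1),round(s,2))); cv2.circle(r,(u,v),9,-1,-1)
    return out
E
python3 - <<'E'
from h import *
print(find((400,0,650,400),cv2.imread('pics/side0.png'),n=3),find((400,0,650,400),cv2.imread('pics/s4.png'),n=3))
E
```

```text
[(array([591.5, 184.7]), 1.0), (array([451.6, 192.7]), 0.92), (array([440.2, 322.8]), 0.59)] [(array([566.4, 193.6]), 0.89), (array([440.2, 322.8]), 0.59), (array([451.6, 192.7]), 0.53)]
```

Side-view matching puts plate 1 at about (565,190), on the lane's centre line (x≈565). I'm now turning to push along the lane.

Emit:
step_arm(
  steps=[
    {"offset": [0.03, 0, 0], "turn": [0, 0, 0], "fingers": 0.5},
    {"offset": [0.04, 0, 0.08], "turn": [0, 0, 0.2], "fingers": 0.5},
    {"offset": [0.04, 0.05, 0.15], "turn": [0, 0, 0.4], "fingers": 0.5},
    {"offset": [0, 0.12, 0.15], "turn": [0, 0, 0.6], "fingers": 0.5},
    {"offset": [-0.06, 0.18, 0.15], "turn": [0, 0, 0.8], "fingers": 0.5},
    {"offset": [-0.12, 0.21, 0.15], "turn": [0, 0, 1], "fingers": 0.5},
    {"offset": [-0.128, 0.21, 0.15], "turn": [0, 0, 1], "fingers": 0.5},
    {"offset": [-0.128, 0.21, 0.15], "turn": [0, 0, 1], "fingers": 0.5},
  ],
)

```text
time_s: 7.07
eef_pos: [563.4, 265.7, 74.8]
orientation: [0.0, 0.963, 0.269, -0.0]
wrist_force: [0.6, -0.1, 1.1]
gripper_width: 42.8
grip_force: 0.0
```

Emit:
step_arm(
  steps=[
    {"offset": [0, 0, 0], "turn": [0, 0, 0.22], "fingers": 0.5},
    {"offset": [0, 0, 0], "turn": [0, 0, 0.44], "fingers": 0.5},
    {"offset": [0, 0, 0], "turn": [0, 0, 0.66], "fingers": 0.5},
    {"offset": [0, 0, 0], "turn": [0, 0, 0.88], "fingers": 0.5},
    {"offset": [0, 0, 0], "turn": [0, 0, 1], "fingers": 0.5},
    {"offset": [0, 0, 0], "turn": [0, 0, 1], "fingers": 0.5},
    {"offset": [0, 0, 0], "turn": [0, 0, 1], "fingers": 0.5},
    {"offset": [0, 0, 0], "turn": [0, 0, 1], "fingers": 0.5},
  ],
)

```text
time_s: 7.73
eef_pos: [565.0, 264.3, 74.6]
orientation: [0.0, 0.862, 0.507, 0.0]
wrist_force: [-0.3, -1.4, -0.2]
gripper_width: 42.8
grip_force: 0.0
```

Emit:
step_arm(
  steps=[
    {"offset": [0, 0, 0], "turn": [0, 0, 0.22], "fingers": 0.5},
    {"offset": [0, 0, 0], "turn": [0, 0, 0.44], "fingers": 0.5},
    {"offset": [0, 0, 0], "turn": [0, 0, 0.66], "fingers": 0.5},
    {"offset": [0, 0, 0], "turn": [0, 0, 0.88], "fingers": 0.5},
    {"offset": [0, 0, -0.05], "turn": [0, 0, 1], "fingers": 0.5},
    {"offset": [0, 0, -0.1], "turn": [0, 0, 1], "fingers": 0.5},
    {"offset": [0, 0, -0.14], "turn": [0, 0, 1], "fingers": 0.5},
    {"offset": [0, 0, -0.15], "turn": [0, 0, 1], "fingers": 0.5},
  ],
)

```text
time_s: 8.4
eef_pos: [562.9, 263.9, 11.2]
orientation: [-0.001, 0.7, 0.714, -0.002]
wrist_force: [0.2, -0.9, -0.9]
gripper_width: 42.9
grip_force: 0.0
```

Emit:
step_arm(
  steps=[
    {"offset": [0, -0.03, 0], "turn": [0, 0, 0], "fingers": 0.5},
    {"offset": [0, -0.06, 0], "turn": [0, 0, 0], "fingers": 0.5},
    {"offset": [0, -0.09, 0], "turn": [0, 0, 0], "fingers": 0.5},
    {"offset": [0, -0.12, 0], "turn": [0, 0, 0], "fingers": 0.5},
    {"offset": [0, -0.15, 0], "turn": [0, 0, 0], "fingers": 0.5},
    {"offset": [0.003, -0.18, 0], "turn": [0, 0, 0], "fingers": 0.5},
    {"offset": [0.003, -0.21, 0], "turn": [0, 0, 0], "fingers": 0.5},
    {"offset": [0.003, -0.23, 0], "turn": [0, 0, 0], "fingers": 0.5},
  ],
)

```text
time_s: 9.07
eef_pos: [566.0, 171.1, 15.1]
orientation: [0.0, 0.7, 0.714, 0.0]
wrist_force: [1.1, 2.4, 2.0]
gripper_width: 42.8
grip_force: 1.1
```

Emit:
step_arm(
  steps=[
    {"offset": [0, -0.025, 0], "turn": [0, 0, 0], "fingers": 0.5},
    {"offset": [0, -0.05, 0], "turn": [0, 0, 0], "fingers": 0.5},
    {"offset": [0.003, -0.08, 0], "turn": [0, 0, 0], "fingers": 0.5},
    {"offset": [0.003, -0.11, 0], "turn": [0, 0, 0], "fingers": 0.5},
    {"offset": [0.004, -0.14, 0], "turn": [0, 0, 0], "fingers": 0.5},
    {"offset": [0.004, -0.17, 0], "turn": [0, 0, 0], "fingers": 0.5},
    {"offset": [0.004, -0.2, 0], "turn": [0, 0, 0], "fingers": 0.5},
    {"offset": [0.005, -0.22, 0], "turn": [0, 0, 0], "fingers": 0.5},
  ],
)

```text
time_s: 9.73
eef_pos: [567.7, 83.1, 14.5]
orientation: [0.0, 0.7, 0.714, -0.0]
wrist_force: [0.6, 1.6, -0.6]
gripper_width: 42.5
grip_force: 1.0
```

Run:
```python
from h import *
im=viewer.read_camera('side')[:,:,::-1].copy(); cv2.imwrite('pics/s5.png',im)
print(find((500,-40,640,250),im,n=2),get_obs()['wrist_force'],get_obs()['eef_pos'])
```

```text
[(array([568.7,  34.7]), 0.65), (array([588.7,  13.3]), 0.45)] [ 0.41527396 -1.68131963 -0.21286328] [567.69071613  82.00506865  14.4585288 ]
```

Emit:
step_arm(
  steps=[
    {"offset": [0, 0.02, 0.02], "turn": [0, 0, 0], "fingers": 0.5},
    {"offset": [0, 0.02, 0.034], "turn": [0, 0, 0], "fingers": 0.15},
    {"offset": [0, 0.02, 0.034], "turn": [0, 0, 0], "fingers": 0.15},
    {"offset": [0, 0.01, 0.034], "turn": [0, 0, 0], "fingers": 0.15},
    {"offset": [0, -0.01, 0.034], "turn": [0, 0, 0], "fingers": 0.15},
    {"offset": [0, -0.03, 0.034], "turn": [0, 0, 0], "fingers": 0.15},
    {"offset": [0, -0.05, 0.034], "turn": [0, 0, 0], "fingers": 0.15},
    {"offset": [0, -0.065, 0.034], "turn": [0, 0, 0], "fingers": 0.15},
  ],
)

```text
time_s: 10.45
eef_pos: [567.7, 57.7, 28.2]
orientation: [0.0, 0.7, 0.714, 0.0]
wrist_force: [0.8, 2.6, 0.9]
gripper_width: 12.7
grip_force: 1.2
```

Emit:
step_arm(
  steps=[
    {"offset": [0, -0.005, 0], "turn": [0, 0, 0], "fingers": 0.15},
    {"offset": [0, -0.01, 0], "turn": [0, 0, 0], "fingers": 0.15},
    {"offset": [0, -0.015, 0], "turn": [0, 0, 0], "fingers": 0.15},
    {"offset": [0, -0.02, 0], "turn": [0, 0, 0], "fingers": 0.15},
    {"offset": [0, -0.023, 0], "turn": [0, 0, 0], "fingers": 0.15},
    {"offset": [0, -0.026, 0], "turn": [0, 0, 0], "fingers": 0.15},
    {"offset": [0, -0.028, 0], "turn": [0, 0, 0], "fingers": 0.15},
    {"offset": [0, -0.03, 0], "turn": [0, 0, 0], "fingers": 0.15},
  ],
)

```text
time_s: 11.12
eef_pos: [567.8, 46.9, 28.3]
orientation: [0.0, 0.7, 0.714, 0.0]
wrist_force: [1.4, 3.2, 0.7]
gripper_width: 12.8
grip_force: 1.5
```

Emit:
step_arm(
  steps=[
    {"offset": [0, -0.002, 0], "turn": [0, 0, 0], "fingers": 0.15},
    {"offset": [0, -0.004, 0], "turn": [0, 0, 0], "fingers": 0.15},
    {"offset": [0, -0.006, 0], "turn": [0, 0, 0], "fingers": 0.15},
    {"offset": [0, -0.008, 0], "turn": [0, 0, 0], "fingers": 0.15},
    {"offset": [0, -0.01, 0], "turn": [0, 0, 0], "fingers": 0.15},
    {"offset": [0, -0.012, 0], "turn": [0, 0, 0], "fingers": 0.15},
    {"offset": [0, -0.014, 0], "turn": [0, 0, 0], "fingers": 0.15},
    {"offset": [0, -0.016, 0], "turn": [0, 0, 0], "fingers": 0.15},
  ],
)

```text
time_s: 11.78
eef_pos: [567.8, 43.7, 28.7]
orientation: [-0.002, 0.699, 0.715, 0.003]
wrist_force: [0.8, 19.2, 3.8]
gripper_width: 13.0
grip_force: 8.0
```

The force rose to 19 N exactly at the jaw front, so plate 1 is stopped there. I'm backing off, shutting the fingers above the ejector approach, and checking before I press.

Emit:
step_arm(
  steps=[
    {"offset": [0, 0.03, 0], "turn": [0, 0, 0], "fingers": 0.15},
    {"offset": [0, 0.06, 0.02], "turn": [0, 0, 0], "fingers": 0.15},
    {"offset": [0, 0.06, 0.12], "turn": [0, 0, 0], "fingers": 0.15},
    {"offset": [-0.05, 0.03, 0.2], "turn": [0, 0, 0], "fingers": 0},
    {"offset": [-0.12, -0.04, 0.2], "turn": [0, 0, 0], "fingers": 0},
    {"offset": [-0.2, -0.09, 0.2], "turn": [0, 0, 0], "fingers": 0},
    {"offset": [-0.24, -0.107, 0.2], "turn": [0, 0, 0], "fingers": 0},
    {"offset": [-0.24, -0.107, 0.2], "turn": [0, 0, 0], "fingers": 0},
  ],
)

```text
time_s: 12.45
eef_pos: [469.0, -3.7, 108.3]
orientation: [-0.0, 0.7, 0.714, -0.001]
wrist_force: [-0.3, -0.0, 0.2]
gripper_width: -0.4
grip_force: 0.0
```

Run:
```python
from h import *
im=viewer.read_camera('side')[:,:,::-1].copy(); t=viewer.read_camera('top')[:,:,::-1].copy()
print(find((500,-40,640,250),im,n=1),get_obs()['eef_pos'],get_obs()['gripper_width'])
cv2.imwrite('pics/s6.png',im);cv2.imwrite('pics/t6.png',t)
a=cv2.resize(im[190:290,230:330],None,fx=4,fy=4,interpolation=3);b=cv2.resize(t[150:250,250:350],None,fx=4,fy=4,interpolation=3)
cv2.imwrite('pics/c6.png',np.hstack([a,b]))
```

```text
[(array([569.2,  -4.1]), 0.58)] [471.57258011  -2.58501528 108.75382284] 0.15752841798695247
```

View pics/c6.png

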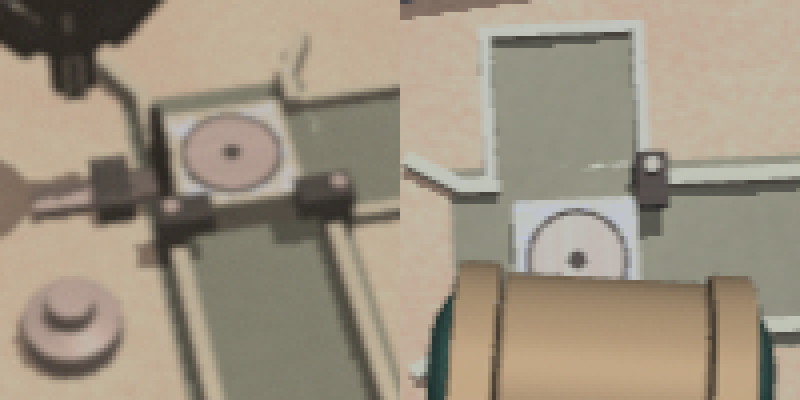

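The plate sits square against the jaw front, side view (232,152) in the crop, and is clear of both rails, so it is the thick one. Pressing the ejector.

Emit:
step_arm(
  steps=[
    {"offset": [0, -0.01, -0.06], "turn": [0, 0, 0], "fingers": 0},
    {"offset": [0, -0.01, -0.12], "turn": [0, 0, 0], "fingers": 0},
    {"offset": [0, -0.01, -0.14], "turn": [0, 0, 0], "fingers": 0},
    {"offset": [0.03, -0.01, -0.14], "turn": [0, 0, 0], "fingers": 0},
    {"offset": [0.06, -0.01, -0.14], "turn": [0, 0, 0], "fingers": 0},
    {"offset": [0.08, -0.01, -0.14], "turn": [0, 0, 0], "fingers": 0},
    {"offset": [0.1, -0.01, -0.14], "turn": [0, 0, 0], "fingers": 0},
    {"offset": [0.12, -0.01, -0.14], "turn": [0, 0, 0], "fingers": 0},
  ],
)

```text
time_s: 13.22
eef_pos: [519.6, -5.7, 52.2]
orientation: [-0.001, 0.699, 0.715, -0.001]
wrist_force: [-6.2, 2.3, 3.6]
gripper_width: 0.0
grip_force: 3.1
```

Emit:
step_arm(
  steps=[
    {"offset": [0.02, 0, 0], "turn": [0, 0, 0], "fingers": 0},
    {"offset": [0.045, 0, 0], "turn": [0, 0, 0], "fingers": 0},
    {"offset": [0.07, 0, 0], "turn": [0, 0, 0], "fingers": 0},
    {"offset": [0.095, 0, 0], "turn": [0, 0, 0], "fingers": 0},
    {"offset": [0.12, 0, 0], "turn": [0, 0, 0], "fingers": 0},
    {"offset": [0.14, 0, 0], "turn": [0, 0, 0], "fingers": 0},
    {"offset": [0.155, 0, 0], "turn": [0, 0, 0], "fingers": 0},
    {"offset": [0.165, 0, 0], "turn": [0, 0, 0], "fingers": 0},
  ],
)

```text
time_s: 13.88
eef_pos: [585.0, -4.9, 52.1]
orientation: [-0.002, 0.699, 0.715, -0.001]
wrist_force: [-9.8, 5.7, 5.3]
gripper_width: -0.1
grip_force: 4.8
```

Emit:
step_arm(
  steps=[
    {"offset": [0.002, 0, 0], "turn": [0, 0, 0], "fingers": 0},
    {"offset": [0.004, 0, 0], "turn": [0, 0, 0], "fingers": 0},
    {"offset": [0.006, 0, 0], "turn": [0, 0, 0], "fingers": 0},
    {"offset": [0.008, 0, 0], "turn": [0, 0, 0], "fingers": 0},
    {"offset": [0.01, 0, 0], "turn": [0, 0, 0], "fingers": 0},
    {"offset": [0.012, 0, 0], "turn": [0, 0, 0], "fingers": 0},
    {"offset": [0.014, 0, 0], "turn": [0, 0, 0], "fingers": 0},
    {"offset": [0.014, 0, 0], "turn": [0, 0, 0], "fingers": 0},
  ],
)

```text
time_s: 14.55
eef_pos: [590.1, -4.9, 52.0]
orientation: [-0.002, 0.699, 0.715, -0.001]
wrist_force: [-9.4, 3.8, 3.8]
gripper_width: -0.3
grip_force: 4.3
```

Emit:
step_arm(
  steps=[
    {"offset": [0.003, 0, 0], "turn": [0, 0, 0], "fingers": 0},
    {"offset": [0.005, 0, 0], "turn": [0, 0, 0], "fingers": 0},
    {"offset": [0.008, 0, 0], "turn": [0, 0, 0], "fingers": 0},
    {"offset": [0.01, 0, 0], "turn": [0, 0, 0], "fingers": 0},
    {"offset": [0.012, 0, 0], "turn": [0, 0, 0], "fingers": 0},
    {"offset": [0.013, 0, 0], "turn": [0, 0, 0], "fingers": 0},
    {"offset": [0.014, 0, 0], "turn": [0, 0, 0], "fingers": 0},
    {"offset": [0.014, 0, 0], "turn": [0, 0, 0], "fingers": 0},
  ],
)

```text
time_s: 15.22
eef_pos: [593.1, -4.8, 51.9]
orientation: [-0.005, 0.699, 0.715, -0.004]
wrist_force: [-23.8, 4.1, 13.2]
gripper_width: 0.3
grip_force: 12.3
```

It has hit the hard stop (24 N), so it is fully pressed. Letting it come back.

Emit:
step_arm(
  steps=[
    {"offset": [-0.03, 0, 0], "turn": [0, 0, 0], "fingers": 0},
    {"offset": [-0.07, 0, 0], "turn": [0, 0, 0], "fingers": 0},
    {"offset": [-0.11, 0, 0], "turn": [0, 0, 0], "fingers": 0},
    {"offset": [-0.15, 0, 0], "turn": [0, 0, 0], "fingers": 0},
    {"offset": [-0.19, 0, 0], "turn": [0, 0, 0], "fingers": 0},
    {"offset": [-0.23, 0, 0], "turn": [0, 0, 0], "fingers": 0},
    {"offset": [-0.27, 0, 0], "turn": [0, 0, 0], "fingers": 0},
    {"offset": [-0.3, 0, 0], "turn": [0, 0, 0], "fingers": 0},
  ],
)

```text
time_s: 15.88
eef_pos: [476.3, -6.2, 52.4]
orientation: [0.0, 0.7, 0.715, -0.0]
wrist_force: [0.1, -0.3, 0.2]
gripper_width: 0.2
grip_force: 0.0
```

Emit:
step_arm(
  steps=[
    {"offset": [0, 0, 0.08], "turn": [0, 0, 0], "fingers": 0},
    {"offset": [0, 0.04, 0.15], "turn": [0, 0, -0.2], "fingers": 0},
    {"offset": [-0.03, 0.12, 0.15], "turn": [0, 0, -0.4], "fingers": 0.2},
    {"offset": [-0.06, 0.2, 0.15], "turn": [0, 0, -0.6], "fingers": 0.5},
    {"offset": [-0.1, 0.28, 0.15], "turn": [0, 0, -0.8], "fingers": 0.5},
    {"offset": [-0.13, 0.36, 0.15], "turn": [0, 0, -1], "fingers": 0.5},
    {"offset": [-0.15, 0.42, 0.15], "turn": [0, 0, -1], "fingers": 0.5},
    {"offset": [-0.16, 0.45, 0.15], "turn": [0, 0, -1], "fingers": 0.5},
  ],
)

```text
time_s: 16.55
eef_pos: [412.2, 176.4, 113.0]
orientation: [-0.0, 0.86, 0.51, 0.001]
wrist_force: [-0.1, -0.9, -0.3]
gripper_width: 42.3
grip_force: 0.0
```

Run:
```python
from h import *
im=viewer.read_camera('side')[:,:,::-1].copy(); t=viewer.read_camera('top')[:,:,::-1].copy()
print(find((500,-60,720,60),im,n=2),get_obs()['eef_pos'])
cv2.imwrite('pics/s7.png',im);cv2.imwrite('pics/t7.png',t)
a=cv2.resize(im[140:290,210:360],None,fx=2.66,fy=2.66,interpolation=3);b=cv2.resize(t[145:295,200:350],None,fx=2.66,fy=2.66,interpolation=3)
cv2.imwrite('pics/c7.png',np.hstack([a,b]))
```

```text
[(array([657.7,  -2.5]), 0.6), (array([679. , -23.5]), 0.45)] [412.61459339 175.52595305 112.78685432]
```

View pics/c7.png

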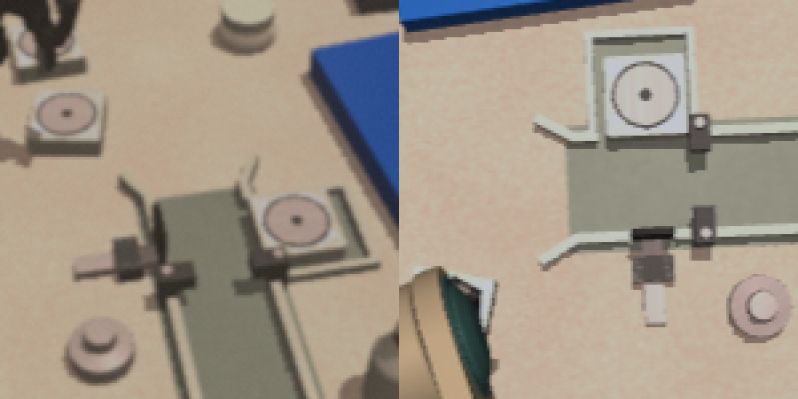

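Plate 1 is in the reject bay, top crop (645,95), the lane is clear and the ejector is back at rest. Next plate: (450,192), pushed towards +x onto the centre line.

Emit:
step_arm(
  steps=[
    {"offset": [-0.03, 0.01, 0], "turn": [0, 0, -0.2], "fingers": 0.5},
    {"offset": [-0.06, 0.03, 0], "turn": [0, 0, -0.4], "fingers": 0.5},
    {"offset": [-0.08, 0.037, 0], "turn": [0, 0, -0.6], "fingers": 0.5},
    {"offset": [-0.08, 0.037, 0], "turn": [0, 0, -0.8], "fingers": 0.5},
    {"offset": [-0.08, 0.037, 0], "turn": [0, 0, -1], "fingers": 0.5},
    {"offset": [-0.08, 0.037, 0], "turn": [0, 0, -1], "fingers": 0.5},
    {"offset": [-0.08, 0.037, 0], "turn": [0, 0, -1], "fingers": 0.5},
    {"offset": [-0.08, 0.037, 0], "turn": [0, 0, -1], "fingers": 0.5},
  ],
)

```text
time_s: 17.32
eef_pos: [381.2, 188.0, 112.4]
orientation: [0.0, 0.963, 0.27, 0.0]
wrist_force: [-0.3, 0.2, -0.6]
gripper_width: 42.8
grip_force: 0.0
```

Emit:
step_arm(
  steps=[
    {"offset": [0, 0, 0], "turn": [0, 0, -0.22], "fingers": 0.5},
    {"offset": [0, 0, 0], "turn": [0, 0, -0.44], "fingers": 0.5},
    {"offset": [0, 0, -0.03], "turn": [0, 0, -0.66], "fingers": 0.5},
    {"offset": [0, 0, -0.08], "turn": [0, 0, -0.88], "fingers": 0.5},
    {"offset": [0, 0, -0.15], "turn": [0, 0, -1], "fingers": 0.5},
    {"offset": [0, 0, -0.2], "turn": [0, 0, -1], "fingers": 0.5},
    {"offset": [0, 0, -0.235], "turn": [0, 0, -1], "fingers": 0.5},
    {"offset": [0, 0, -0.242], "turn": [0, 0, -1], "fingers": 0.5},
  ],
)

```text
time_s: 17.98
eef_pos: [379.3, 187.5, 12.8]
orientation: [0.001, 1.0, 0.011, -0.002]
wrist_force: [-0.1, 0.0, -0.4]
gripper_width: 42.5
grip_force: 0.0
```

Run:
```python
from h import *
print(find((430,100,500,260),n=1),get_obs()['eef_pos'],get_obs()['orientation'],get_obs()['wrist_force'])
```

```text
[(array([451.6, 192.7]), 0.92)] [379.8952782  187.7476087   13.83210875] [ 7.12150508e-04  9.99937192e-01  1.10605626e-02 -1.66408844e-03] [-0.87709605  0.05606445  0.20735446]
```

Emit:
step_arm(
  steps=[
    {"offset": [0.02, 0.007, 0], "turn": [0, 0, 0], "fingers": 0.5},
    {"offset": [0.04, 0.007, 0], "turn": [0, 0, 0], "fingers": 0.5},
    {"offset": [0.06, 0.007, 0], "turn": [0, 0, 0], "fingers": 0.5},
    {"offset": [0.08, 0.007, 0], "turn": [0, 0, 0], "fingers": 0.5},
    {"offset": [0.1, 0.007, 0], "turn": [0, 0, 0], "fingers": 0.5},
    {"offset": [0.12, 0.007, 0], "turn": [0, 0, 0], "fingers": 0.5},
    {"offset": [0.145, 0.007, 0], "turn": [0, 0, 0], "fingers": 0.5},
    {"offset": [0.17, 0.007, 0], "turn": [0, 0, 0], "fingers": 0.5},
  ],
)

```text
time_s: 18.7
eef_pos: [449.7, 191.2, 15.6]
orientation: [-0.0, 1.0, 0.01, -0.0]
wrist_force: [-2.3, -0.0, 1.8]
gripper_width: 42.6
grip_force: 1.1
```

Emit:
step_arm(
  steps=[
    {"offset": [0.025, 0, 0], "turn": [0, 0, 0], "fingers": 0.5},
    {"offset": [0.05, 0, 0], "turn": [0, 0, 0], "fingers": 0.5},
    {"offset": [0.075, 0, 0], "turn": [0, 0, 0], "fingers": 0.5},
    {"offset": [0.1, 0, 0], "turn": [0, 0, 0], "fingers": 0.5},
    {"offset": [0.125, 0, 0], "turn": [0, 0, 0], "fingers": 0.5},
    {"offset": [0.145, 0, 0], "turn": [0, 0, 0], "fingers": 0.5},
    {"offset": [0.16, 0, 0], "turn": [0, 0, 0], "fingers": 0.5},
    {"offset": [0.165, 0, 0], "turn": [0, 0, 0], "fingers": 0.5},
  ],
)

```text
time_s: 19.37
eef_pos: [515.7, 191.1, 15.4]
orientation: [0.0, 1.0, 0.01, 0.0]
wrist_force: [-2.7, -0.2, 1.5]
gripper_width: 42.8
grip_force: 1.0
```

Run:
```python
from h import *
print(find((430,100,620,260),n=2),get_obs()['eef_pos'],get_obs()['wrist_force'])
```

```text
[(array([567.8, 202. ]), 0.71), (array([479. , 226.9]), 0.4)] [515.62694067 191.09025294  15.38275218] [-0.13245446 -0.84825538 -0.21824111]
```

Emit:
step_arm(
  steps=[
    {"offset": [-0.03, 0, 0], "turn": [0, 0, 0], "fingers": 0.5},
    {"offset": [-0.04, 0, 0.08], "turn": [0, 0, 0.2], "fingers": 0.5},
    {"offset": [-0.04, 0.05, 0.15], "turn": [0, 0, 0.4], "fingers": 0.5},
    {"offset": [0, 0.12, 0.15], "turn": [0, 0, 0.6], "fingers": 0.5},
    {"offset": [0.06, 0.18, 0.15], "turn": [0, 0, 0.8], "fingers": 0.5},
    {"offset": [0.12, 0.205, 0.15], "turn": [0, 0, 1], "fingers": 0.5},
    {"offset": [0.123, 0.205, 0.15], "turn": [0, 0, 1], "fingers": 0.5},
    {"offset": [0.123, 0.205, 0.15], "turn": [0, 0, 1], "fingers": 0.5},
  ],
)

```text
time_s: 20.08
eef_pos: [564.2, 273.4, 74.6]
orientation: [0.0, 0.963, 0.268, -0.0]
wrist_force: [0.5, -0.4, 0.5]
gripper_width: 42.4
grip_force: 0.0
```

Emit:
step_arm(
  steps=[
    {"offset": [0, 0, 0], "turn": [0, 0, 0.22], "fingers": 0.5},
    {"offset": [0, 0, 0], "turn": [0, 0, 0.44], "fingers": 0.5},
    {"offset": [0, 0, 0], "turn": [0, 0, 0.66], "fingers": 0.5},
    {"offset": [0, 0, 0], "turn": [0, 0, 0.88], "fingers": 0.5},
    {"offset": [0, 0, 0], "turn": [0, 0, 1], "fingers": 0.5},
    {"offset": [0, 0, 0], "turn": [0, 0, 1], "fingers": 0.5},
    {"offset": [0, 0, 0], "turn": [0, 0, 1], "fingers": 0.5},
    {"offset": [0, 0, 0], "turn": [0, 0, 1], "fingers": 0.5},
  ],
)

```text
time_s: 20.75
eef_pos: [563.7, 272.8, 75.6]
orientation: [0.0, 0.862, 0.508, 0.0]
wrist_force: [-0.3, 0.6, -0.0]
gripper_width: 42.7
grip_force: 0.0
```

Emit:
step_arm(
  steps=[
    {"offset": [0, 0, 0], "turn": [0, 0, 0.22], "fingers": 0.5},
    {"offset": [0, 0, 0], "turn": [0, 0, 0.44], "fingers": 0.5},
    {"offset": [0, 0, 0], "turn": [0, 0, 0.66], "fingers": 0.5},
    {"offset": [0, 0, 0], "turn": [0, 0, 0.88], "fingers": 0.5},
    {"offset": [0, 0, -0.05], "turn": [0, 0, 1], "fingers": 0.5},
    {"offset": [0, 0, -0.1], "turn": [0, 0, 1], "fingers": 0.5},
    {"offset": [0, 0, -0.14], "turn": [0, 0, 1], "fingers": 0.5},
    {"offset": [0, 0, -0.15], "turn": [0, 0, 1], "fingers": 0.5},
  ],
)

```text
time_s: 21.42
eef_pos: [562.1, 272.3, 12.1]
orientation: [-0.001, 0.7, 0.714, -0.002]
wrist_force: [-0.3, 0.7, -0.4]
gripper_width: 42.8
grip_force: 0.0
```

Run:
```python
from h import *
print(find((530,100,620,260),n=1),get_obs()['eef_pos'],get_obs()['orientation'],get_obs()['wrist_force'])
```

```text
[(array([567.8, 202. ]), 0.87)] [562.44203064 272.40624725  12.7398148 ] [-0.00086919  0.70033095  0.7138146  -0.00212905] [-0.66584096  0.08243736 -0.87897082]
```

Emit:
step_arm(
  steps=[
    {"offset": [0.003, -0.03, 0], "turn": [0, 0, 0], "fingers": 0.5},
    {"offset": [0.003, -0.06, 0], "turn": [0, 0, 0], "fingers": 0.5},
    {"offset": [0.004, -0.09, 0], "turn": [0, 0, 0], "fingers": 0.5},
    {"offset": [0.004, -0.12, 0], "turn": [0, 0, 0], "fingers": 0.5},
    {"offset": [0.004, -0.15, 0], "turn": [0, 0, 0], "fingers": 0.5},
    {"offset": [0.005, -0.18, 0], "turn": [0, 0, 0], "fingers": 0.5},
    {"offset": [0.005, -0.21, 0], "turn": [0, 0, 0], "fingers": 0.5},
    {"offset": [0.005, -0.24, 0], "turn": [0, 0, 0], "fingers": 0.5},
  ],
)

```text
time_s: 22.13
eef_pos: [566.1, 175.9, 15.7]
orientation: [0.0, 0.7, 0.714, 0.0]
wrist_force: [0.3, 1.6, 1.2]
gripper_width: 42.6
grip_force: 1.1
```

Emit:
step_arm(
  steps=[
    {"offset": [0, -0.03, 0], "turn": [0, 0, 0], "fingers": 0.5},
    {"offset": [0, -0.06, 0], "turn": [0, 0, 0], "fingers": 0.5},
    {"offset": [0.003, -0.09, 0], "turn": [0, 0, 0], "fingers": 0.5},
    {"offset": [0.003, -0.12, 0], "turn": [0, 0, 0], "fingers": 0.5},
    {"offset": [0.004, -0.15, 0], "turn": [0, 0, 0], "fingers": 0.5},
    {"offset": [0.004, -0.18, 0], "turn": [0, 0, 0], "fingers": 0.5},
    {"offset": [0.004, -0.21, 0], "turn": [0, 0, 0], "fingers": 0.5},
    {"offset": [0.005, -0.235, 0], "turn": [0, 0, 0], "fingers": 0.5},
  ],
)

```text
time_s: 22.8
eef_pos: [567.9, 81.7, 15.3]
orientation: [-0.0, 0.7, 0.714, -0.0]
wrist_force: [-0.1, 1.6, 0.6]
gripper_width: 42.8
grip_force: 0.8
```

Emit:
step_arm(
  steps=[
    {"offset": [0, 0.02, 0.02], "turn": [0, 0, 0], "fingers": 0.5},
    {"offset": [0, 0.02, 0.034], "turn": [0, 0, 0], "fingers": 0.15},
    {"offset": [0, 0.02, 0.034], "turn": [0, 0, 0], "fingers": 0.15},
    {"offset": [0, 0.01, 0.034], "turn": [0, 0, 0], "fingers": 0.15},
    {"offset": [0, -0.01, 0.034], "turn": [0, 0, 0], "fingers": 0.15},
    {"offset": [0, -0.03, 0.034], "turn": [0, 0, 0], "fingers": 0.15},
    {"offset": [0, -0.05, 0.034], "turn": [0, 0, 0], "fingers": 0.15},
    {"offset": [0, -0.065, 0.034], "turn": [0, 0, 0], "fingers": 0.15},
  ],
)

```text
time_s: 23.47
eef_pos: [567.9, 55.9, 28.8]
orientation: [-0.0, 0.7, 0.714, -0.0]
wrist_force: [-0.6, -0.3, -0.7]
gripper_width: 13.1
grip_force: 0.0
```

Run:
```python
from h import *
print(find((540,-50,620,150),n=1),get_obs()['eef_pos'],get_obs()['wrist_force'])
```

```text
[(array([552. ,   2.4]), 0.45)] [567.95489074  55.07638329  28.80058597] [ 0.711188   -0.98054595 -0.06105798]
```

No contact force, so the finger may have ridden over this thinner plate. Backing off and looking.

Emit:
step_arm(
  steps=[
    {"offset": [0, 0.03, 0], "turn": [0, 0, 0], "fingers": 0.15},
    {"offset": [0, 0.06, 0], "turn": [0, 0, 0], "fingers": 0.15},
    {"offset": [0, 0.1, 0], "turn": [0, 0, 0], "fingers": 0.15},
    {"offset": [0, 0.13, 0], "turn": [0, 0, 0], "fingers": 0.15},
    {"offset": [0, 0.13, -0.003], "turn": [0, 0, 0], "fingers": 0.15},
    {"offset": [0, 0.13, -0.007], "turn": [0, 0, 0], "fingers": 0.15},
    {"offset": [0, 0.13, -0.01], "turn": [0, 0, 0], "fingers": 0.15},
    {"offset": [0, 0.13, -0.014], "turn": [0, 0, 0], "fingers": 0.15},
  ],
)

```text
time_s: 24.18
eef_pos: [568.0, 108.8, 23.2]
orientation: [0.0, 0.7, 0.714, -0.0]
wrist_force: [-0.1, -0.1, -0.0]
gripper_width: 13.0
grip_force: 0.0
```

Run:
```python
from h import *
im=viewer.read_camera('side')[:,:,::-1].copy(); cv2.imwrite('pics/s8.png',im)
print(find((540,-50,620,150),im,n=1),get_obs()['eef_pos'],get_obs()['wrist_force'])
p=get_obs()['eef_pos']
print(proj('side',[[p[0]-14,p[1]-11,z] for z in (0,10,20)]).round(1))
for v in range(168,215): print(v,im[v,proj('side',[[p[0]-14,p[1]-11,10]])[0,0].astype(int)].tolist() , end=' ')
```

```text
[(array([569.4,  23.8]), 0.66)] [567.79457117 108.61847054  22.77335732] [ 0.78900969 -0.52496044  0.71369298]
[[275.4 207.5]
 [275.4 205.1]
 [275.4 202.6]]
168 [28, 36, 39] 169 [32, 38, 41] 170 [34, 38, 42] 171 [32, 37, 42] 172 [33, 39, 42] 173 [35, 40, 44] 174 [35, 40, 44] 175 [36, 42, 45] 176 [35, 40, 46] 177 [36, 40, 45] 178 [31, 37, 42] 179 [35, 39, 44] 180 [36, 39, 44] 181 [35, 39, 43] 182 [33, 38, 42] 183 [35, 39, 44] 184 [34, 38, 43] 185 [33, 38, 42] 186 [34, 38, 42] 187 [33, 37, 41] 188 [31, 37, 44] 189 [34, 38, 42] 190 [31, 36, 40] 191 [33, 38, 42] 192 [35, 40, 45] 193 [38, 42, 47] 194 [36, 42, 47] 195 [36, 42, 46] 196 [34, 40, 45] 197 [34, 41, 46] 198 [38, 44, 50] 199 [55, 62, 73] 200 [77, 88, 103] 201 [89, 102, 119] 202 [91, 106, 124] 203 [90, 105, 123] 204 [92, 106, 124] 205 [90, 103, 122] 206 [91, 105, 123] 207 [98, 113, 130] 208 [121, 140, 159] 209 [136, 157, 173] 210 [152, 171, 183] 211 [161, 178, 188] 212 [158, 176, 187] 213 [145, 164, 177] 214 [126, 142, 152]
```

Emit:
step_arm(
  steps=[
    {"offset": [0, 0, -0.002], "turn": [0, 0, 0], "fingers": 0.15},
    {"offset": [0, 0, -0.004], "turn": [0, 0, 0], "fingers": 0.15},
    {"offset": [0, 0, -0.006], "turn": [0, 0, 0], "fingers": 0.15},
    {"offset": [0, 0, -0.008], "turn": [0, 0, 0], "fingers": 0.15},
    {"offset": [0, 0, -0.01], "turn": [0, 0, 0], "fingers": 0.15},
    {"offset": [0, 0, -0.012], "turn": [0, 0, 0], "fingers": 0.15},
    {"offset": [0, 0, -0.012], "turn": [0, 0, 0], "fingers": 0.15},
    {"offset": [0, 0, -0.012], "turn": [0, 0, 0], "fingers": 0.15},
  ],
)

```text
time_s: 24.9
eef_pos: [568.0, 109.1, 18.6]
orientation: [0.0, 0.7, 0.714, -0.0]
wrist_force: [0.3, -0.7, -0.2]
gripper_width: 12.6
grip_force: 0.0
```

Emit:
step_arm(
  steps=[
    {"offset": [0, -0.03, 0], "turn": [0, 0, 0], "fingers": 0.15},
    {"offset": [0, -0.06, 0], "turn": [0, 0, 0], "fingers": 0.15},
    {"offset": [0, -0.085, 0], "turn": [0, 0, 0], "fingers": 0.15},
    {"offset": [0, -0.1, 0], "turn": [0, 0, 0], "fingers": 0.15},
    {"offset": [0, -0.115, 0], "turn": [0, 0, 0], "fingers": 0.15},
    {"offset": [0, -0.125, 0], "turn": [0, 0, 0], "fingers": 0.15},
    {"offset": [0, -0.135, 0], "turn": [0, 0, 0], "fingers": 0.15},
    {"offset": [0, -0.145, 0], "turn": [0, 0, 0], "fingers": 0.15},
  ],
)

```text
time_s: 25.57
eef_pos: [568.0, 50.9, 18.7]
orientation: [-0.0, 0.7, 0.714, 0.0]
wrist_force: [-0.2, 1.9, -1.0]
gripper_width: 12.7
grip_force: 0.7
```

Emit:
step_arm(
  steps=[
    {"offset": [0, -0.005, 0], "turn": [0, 0, 0], "fingers": 0.15},
    {"offset": [0, -0.008, 0], "turn": [0, 0, 0], "fingers": 0.15},
    {"offset": [0, -0.011, 0], "turn": [0, 0, 0], "fingers": 0.15},
    {"offset": [0, -0.014, 0], "turn": [0, 0, 0], "fingers": 0.15},
    {"offset": [0, -0.017, 0], "turn": [0, 0, 0], "fingers": 0.15},
    {"offset": [0, -0.02, 0], "turn": [0, 0, 0], "fingers": 0.15},
    {"offset": [0, -0.023, 0], "turn": [0, 0, 0], "fingers": 0.15},
    {"offset": [0, -0.026, 0], "turn": [0, 0, 0], "fingers": 0.15},
  ],
)

```text
time_s: 26.23
eef_pos: [568.1, 40.7, 18.6]
orientation: [0.0, 0.7, 0.714, 0.0]
wrist_force: [-0.0, 1.9, 0.5]
gripper_width: 13.0
grip_force: 0.8
```

Run:
```python
from h import *
print(find((540,-80,620,150),n=1),get_obs()['eef_pos'],get_obs()['wrist_force'])
```

```text
[(array([569.8, -14.4]), 0.57)] [568.08432586  40.48458221  18.65933746] [ 0.32889124  0.77804765 -0.15999526]
```

It passes under the jaws freely. Continuing through.

Emit:
step_arm(
  steps=[
    {"offset": [0, -0.015, 0], "turn": [0, 0, 0], "fingers": 0.15},
    {"offset": [0, -0.03, 0], "turn": [0, 0, 0], "fingers": 0.15},
    {"offset": [0.001, -0.05, 0], "turn": [0, 0, 0], "fingers": 0.15},
    {"offset": [0.002, -0.07, 0], "turn": [0, 0, 0], "fingers": 0.15},
    {"offset": [0.002, -0.09, 0], "turn": [0, 0, 0], "fingers": 0.15},
    {"offset": [0.003, -0.11, 0], "turn": [0, 0, 0], "fingers": 0.15},
    {"offset": [0.003, -0.13, 0], "turn": [0, 0, 0], "fingers": 0.15},
    {"offset": [0.004, -0.15, 0], "turn": [0, 0, 0], "fingers": 0.15},
  ],
)

```text
time_s: 26.95
eef_pos: [569.6, -20.2, 18.6]
orientation: [0.0, 0.7, 0.714, 0.0]
wrist_force: [-0.1, 0.9, 0.6]
gripper_width: 13.0
grip_force: 0.9
```

Emit:
step_arm(
  steps=[
    {"offset": [0, -0.02, 0], "turn": [0, 0, 0], "fingers": 0.15},
    {"offset": [0, -0.04, 0], "turn": [0, 0, 0], "fingers": 0.15},
    {"offset": [0.001, -0.06, 0], "turn": [0, 0, 0], "fingers": 0.15},
    {"offset": [0.002, -0.08, 0], "turn": [0, 0, 0], "fingers": 0.15},
    {"offset": [0.002, -0.1, 0], "turn": [0, 0, 0], "fingers": 0.15},
    {"offset": [0.003, -0.12, 0], "turn": [0, 0, 0], "fingers": 0.15},
    {"offset": [0.003, -0.14, 0], "turn": [0, 0, 0], "fingers": 0.15},
    {"offset": [0.004, -0.16, 0], "turn": [0, 0, 0], "fingers": 0.15},
  ],
)

```text
time_s: 27.62
eef_pos: [571.2, -84.0, 18.6]
orientation: [0.0, 0.7, 0.714, 0.0]
wrist_force: [0.2, 2.0, 1.9]
gripper_width: 13.2
grip_force: 1.0
```

Emit:
step_arm(
  steps=[
    {"offset": [0, -0.025, 0], "turn": [0, 0, 0], "fingers": 0.15},
    {"offset": [0, -0.05, 0], "turn": [0, 0, 0], "fingers": 0.15},
    {"offset": [0.001, -0.075, 0], "turn": [0, 0, 0], "fingers": 0.15},
    {"offset": [0.002, -0.1, 0], "turn": [0, 0, 0], "fingers": 0.15},
    {"offset": [0.002, -0.125, 0], "turn": [0, 0, 0], "fingers": 0.15},
    {"offset": [0.003, -0.145, 0], "turn": [0, 0, 0], "fingers": 0.15},
    {"offset": [0.003, -0.165, 0], "turn": [0, 0, 0], "fingers": 0.15},
    {"offset": [0.004, -0.18, 0], "turn": [0, 0, 0], "fingers": 0.15},
  ],
)

```text
time_s: 28.28
eef_pos: [572.8, -156.2, 18.6]
orientation: [0.0, 0.7, 0.714, -0.0]
wrist_force: [-0.8, 1.5, 2.4]
gripper_width: 12.5
grip_force: 1.1
```

Emit:
step_arm(
  steps=[
    {"offset": [0, 0.03, 0], "turn": [0, 0, 0], "fingers": 0.15},
    {"offset": [0, 0.06, 0.07], "turn": [0, 0, 0], "fingers": 0.15},
    {"offset": [0, 0.08, 0.16], "turn": [0, 0, 0], "fingers": 0.15},
    {"offset": [0, 0.12, 0.25], "turn": [0, 0, 0], "fingers": 0.15},
    {"offset": [-0.05, 0.2, 0.25], "turn": [0, 0, -0.2], "fingers": 0.15},
    {"offset": [-0.1, 0.28, 0.25], "turn": [0, 0, -0.4], "fingers": 0.2},
    {"offset": [-0.15, 0.36, 0.25], "turn": [0, 0, -0.6], "fingers": 0.5},
    {"offset": [-0.2, 0.44, 0.25], "turn": [0, 0, -0.8], "fingers": 0.5},
  ],
)

```text
time_s: 28.95
eef_pos: [491.4, 22.5, 118.5]
orientation: [0.0, 0.834, 0.551, -0.0]
wrist_force: [0.1, -0.2, -0.9]
gripper_width: 40.4
grip_force: 0.0
```

Run:
```python
from h import *
im=viewer.read_camera('side')[:,:,::-1].copy(); cv2.imwrite('pics/s9.png',im);cv2.imwrite('pics/t9.png',viewer.read_camera('top')[:,:,::-1])
print(find((540,-270,620,-60),im),find((400,270,480,370),im),find((620,-60,720,60),im),get_obs()['eef_pos'],get_obs()['orientation'])
```

```text
[(array([ 572.9, -207.3]), 0.47)] [(array([440.2, 322.8]), 0.46)] [(array([657.7,  -2.5]), 0.6)] [490.35787112  24.83806549 118.2950648 ] [-6.55301951e-04  8.32823601e-01  5.53538026e-01 -2.72566161e-04]
```

Emit:
step_arm(
  steps=[
    {"offset": [-0.04, 0.09, 0], "turn": [0, 0, -0.15], "fingers": 0.5},
    {"offset": [-0.08, 0.18, 0], "turn": [0, 0, -0.3], "fingers": 0.5},
    {"offset": [-0.12, 0.27, 0], "turn": [0, 0, -0.45], "fingers": 0.5},
    {"offset": [-0.16, 0.36, 0], "turn": [0, 0, -0.6], "fingers": 0.5},
    {"offset": [-0.2, 0.45, 0], "turn": [0, 0, -0.75], "fingers": 0.5},
    {"offset": [-0.24, 0.54, 0], "turn": [0, 0, -0.9], "fingers": 0.5},
    {"offset": [-0.27, 0.63, 0], "turn": [0, 0, -1], "fingers": 0.5},
    {"offset": [-0.29, 0.7, 0], "turn": [0, 0, -1], "fingers": 0.5},
  ],
)

```text
time_s: 29.72
eef_pos: [375.4, 303.2, 118.7]
orientation: [-0.0, 0.948, 0.319, 0.0]
wrist_force: [0.8, 0.5, 0.9]
gripper_width: 42.5
grip_force: 0.0
```

Emit:
step_arm(
  steps=[
    {"offset": [0, 0.035, 0], "turn": [0, 0, -0.2], "fingers": 0.5},
    {"offset": [0, 0.035, 0], "turn": [0, 0, -0.4], "fingers": 0.5},
    {"offset": [0, 0.035, 0], "turn": [0, 0, -0.6], "fingers": 0.5},
    {"offset": [0, 0.035, 0], "turn": [0, 0, -0.8], "fingers": 0.5},
    {"offset": [0, 0.035, 0], "turn": [0, 0, -1], "fingers": 0.5},
    {"offset": [0, 0.035, 0], "turn": [0, 0, -1], "fingers": 0.5},
    {"offset": [0, 0.035, 0], "turn": [0, 0, -1], "fingers": 0.5},
    {"offset": [0, 0.035, 0], "turn": [0, 0, -1], "fingers": 0.5},
  ],
)

```text
time_s: 30.38
eef_pos: [376.9, 314.7, 118.5]
orientation: [0.0, 0.998, 0.064, 0.0]
wrist_force: [0.2, 0.1, -0.7]
gripper_width: 42.7
grip_force: 0.0
```

Run:
```python
from h import *
o=get_obs();print(o['eef_pos'],np.degrees(2*np.arctan2(o['orientation'][2],o['orientation'][1])),o['qpos'])
```

```text
[376.86036649 314.73874535 118.54114541] 7.374874699788429 [ 6.20757939e-01  2.45092393e-02  1.65945498e+00 -2.92662372e-04
  1.45772484e+00  2.06287146e+00]
```

Emit:
step_arm(
  steps=[
    {"offset": [-0.01, 0.01, 0], "turn": [0, 0, -0.207], "fingers": 0.5},
    {"offset": [-0.01, 0.01, -0.05], "turn": [0, 0, -0.207], "fingers": 0.5},
    {"offset": [-0.01, 0.01, -0.1], "turn": [0, 0, -0.207], "fingers": 0.5},
    {"offset": [-0.01, 0.01, -0.15], "turn": [0, 0, -0.207], "fingers": 0.5},
    {"offset": [-0.01, 0.01, -0.2], "turn": [0, 0, -0.207], "fingers": 0.5},
    {"offset": [-0.01, 0.01, -0.24], "turn": [0, 0, -0.207], "fingers": 0.5},
    {"offset": [-0.01, 0.01, -0.255], "turn": [0, 0, -0.207], "fingers": 0.5},
    {"offset": [-0.01, 0.01, -0.258], "turn": [0, 0, -0.207], "fingers": 0.5},
  ],
)

```text
time_s: 31.05
eef_pos: [372.2, 318.2, 14.2]
orientation: [0.001, 1.0, 0.009, -0.001]
wrist_force: [-1.0, -0.4, -0.3]
gripper_width: 42.6
grip_force: 0.0
```

Emit:
step_arm(
  steps=[
    {"offset": [0.02, 0, 0], "turn": [0, 0, 0], "fingers": 0.5},
    {"offset": [0.045, 0, 0], "turn": [0, 0, 0], "fingers": 0.5},
    {"offset": [0.07, 0, 0], "turn": [0, 0, 0], "fingers": 0.5},
    {"offset": [0.095, 0, 0], "turn": [0, 0, 0], "fingers": 0.5},
    {"offset": [0.12, 0, 0], "turn": [0, 0, 0], "fingers": 0.5},
    {"offset": [0.145, 0, 0], "turn": [0, 0, 0], "fingers": 0.5},
    {"offset": [0.17, 0, 0], "turn": [0, 0, 0], "fingers": 0.5},
    {"offset": [0.195, 0, 0], "turn": [0, 0, 0], "fingers": 0.5},
  ],
)

```text
time_s: 31.72
eef_pos: [452.0, 318.7, 15.6]
orientation: [0.0, 1.0, 0.008, -0.0]
wrist_force: [-2.9, 0.8, 2.4]
gripper_width: 42.8
grip_force: 1.4
```

Emit:
step_arm(
  steps=[
    {"offset": [0.025, 0, 0], "turn": [0, 0, 0], "fingers": 0.5},
    {"offset": [0.05, 0, 0], "turn": [0, 0, 0], "fingers": 0.5},
    {"offset": [0.07, 0, 0], "turn": [0, 0, 0], "fingers": 0.5},
    {"offset": [0.09, 0, 0], "turn": [0, 0, 0], "fingers": 0.5},
    {"offset": [0.11, 0, 0], "turn": [0, 0, 0], "fingers": 0.5},
    {"offset": [0.13, 0, 0], "turn": [0, 0, 0], "fingers": 0.5},
    {"offset": [0.143, 0, 0], "turn": [0, 0, 0], "fingers": 0.5},
    {"offset": [0.15, 0, 0], "turn": [0, 0, 0], "fingers": 0.5},
  ],
)

```text
time_s: 32.38
eef_pos: [511.6, 318.6, 15.3]
orientation: [0.0, 1.0, 0.008, 0.0]
wrist_force: [-2.0, 0.8, 2.4]
gripper_width: 42.7
grip_force: 1.3
```

Run:
```python
from h import *
print(find((400,270,620,370),n=2),get_obs()['eef_pos'],get_obs()['wrist_force'])
```

```text
[(array([562.7, 320.4]), 0.51), (array([472. , 357.1]), 0.42)] [511.7879682  318.62424499  15.36669597] [ 0.63520607 -0.81932081 -0.41194732]
```

Emit:
step_arm(
  steps=[
    {"offset": [-0.03, 0, 0], "turn": [0, 0, 0], "fingers": 0.5},
    {"offset": [-0.04, 0, 0.08], "turn": [0, 0, 0.2], "fingers": 0.5},
    {"offset": [-0.04, 0.05, 0.15], "turn": [0, 0, 0.4], "fingers": 0.5},
    {"offset": [0, 0.12, 0.15], "turn": [0, 0, 0.6], "fingers": 0.5},
    {"offset": [0.06, 0.17, 0.15], "turn": [0, 0, 0.8], "fingers": 0.5},
    {"offset": [0.12, 0.17, 0.15], "turn": [0, 0, 1], "fingers": 0.5},
    {"offset": [0.13, 0.17, 0.15], "turn": [0, 0, 1], "fingers": 0.5},
    {"offset": [0.13, 0.17, 0.15], "turn": [0, 0, 1], "fingers": 0.5},
  ],
)

```text
time_s: 33.1
eef_pos: [563.7, 386.4, 74.7]
orientation: [0.0, 0.964, 0.266, -0.0]
wrist_force: [0.0, -0.4, 0.1]
gripper_width: 42.6
grip_force: 0.0
```

Emit:
step_arm(
  steps=[
    {"offset": [0, 0, 0], "turn": [0, 0, 0.22], "fingers": 0.5},
    {"offset": [0, 0, 0], "turn": [0, 0, 0.44], "fingers": 0.5},
    {"offset": [0, 0, 0], "turn": [0, 0, 0.66], "fingers": 0.5},
    {"offset": [0, 0, 0], "turn": [0, 0, 0.88], "fingers": 0.5},
    {"offset": [0, 0, 0], "turn": [0, 0, 1], "fingers": 0.5},
    {"offset": [0, 0, 0], "turn": [0, 0, 1], "fingers": 0.5},
    {"offset": [0, 0, 0], "turn": [0, 0, 1], "fingers": 0.5},
    {"offset": [0, 0, 0], "turn": [0, 0, 1], "fingers": 0.5},
  ],
)

```text
time_s: 33.77
eef_pos: [562.4, 386.6, 75.5]
orientation: [0.0, 0.862, 0.506, -0.0]
wrist_force: [-0.5, -0.0, 0.5]
gripper_width: 42.7
grip_force: 0.0
```

Emit:
step_arm(
  steps=[
    {"offset": [0, 0, 0], "turn": [0, 0, 0.22], "fingers": 0.5},
    {"offset": [0, 0, 0], "turn": [0, 0, 0.44], "fingers": 0.5},
    {"offset": [0, 0, 0], "turn": [0, 0, 0.66], "fingers": 0.5},
    {"offset": [0, 0, 0], "turn": [0, 0, 0.88], "fingers": 0.5},
    {"offset": [0, 0, -0.05], "turn": [0, 0, 1], "fingers": 0.5},
    {"offset": [0, 0, -0.1], "turn": [0, 0, 1], "fingers": 0.5},
    {"offset": [0, 0, -0.14], "turn": [0, 0, 1], "fingers": 0.5},
    {"offset": [0, 0, -0.15], "turn": [0, 0, 1], "fingers": 0.5},
  ],
)

```text
time_s: 34.43
eef_pos: [561.0, 385.7, 11.7]
orientation: [-0.001, 0.702, 0.712, -0.003]
wrist_force: [0.6, -1.0, -0.4]
gripper_width: 42.5
grip_force: 0.0
```

Run:
```python
from h import *
o=get_obs();print(find((530,270,620,370),n=1),o['eef_pos'],np.degrees(2*np.arctan2(o['orientation'][2],o['orientation'][1])),o['wrist_force'])
```

```text
[(array([565.8, 319.8]), 0.42)] [561.01924543 385.68699223  11.65576521] 90.86262793928356 [ 0.63424657 -0.98170163 -0.36017401]
```

Emit:
step_arm(
  steps=[
    {"offset": [0.001, -0.03, 0], "turn": [0, 0, 0], "fingers": 0.5},
    {"offset": [0.002, -0.06, 0], "turn": [0, 0, 0], "fingers": 0.5},
    {"offset": [0.003, -0.09, 0], "turn": [0, 0, 0], "fingers": 0.5},
    {"offset": [0.004, -0.12, 0], "turn": [0, 0, 0], "fingers": 0.5},
    {"offset": [0.005, -0.15, 0], "turn": [0, 0, 0], "fingers": 0.5},
    {"offset": [0.005, -0.18, 0], "turn": [0, 0, 0], "fingers": 0.5},
    {"offset": [0.005, -0.22, 0], "turn": [0, 0, 0], "fingers": 0.5},
    {"offset": [0.005, -0.255, 0], "turn": [0, 0, 0], "fingers": 0.5},
  ],
)

```text
time_s: 35.15
eef_pos: [565.1, 283.4, 16.0]
orientation: [0.0, 0.701, 0.713, 0.0]
wrist_force: [-0.3, 1.9, 2.0]
gripper_width: 42.6
grip_force: 1.3
```

Emit:
step_arm(
  steps=[
    {"offset": [0.001, -0.03, 0], "turn": [0, 0, 0], "fingers": 0.5},
    {"offset": [0.002, -0.06, 0], "turn": [0, 0, 0], "fingers": 0.5},
    {"offset": [0.003, -0.09, 0], "turn": [0, 0, 0], "fingers": 0.5},
    {"offset": [0.004, -0.12, 0], "turn": [0, 0, 0], "fingers": 0.5},
    {"offset": [0.005, -0.15, 0], "turn": [0, 0, 0], "fingers": 0.5},
    {"offset": [0.005, -0.185, 0], "turn": [0, 0, 0], "fingers": 0.5},
    {"offset": [0.005, -0.22, 0], "turn": [0, 0, 0], "fingers": 0.5},
    {"offset": [0.005, -0.25, 0], "turn": [0, 0, 0], "fingers": 0.5},
  ],
)

```text
time_s: 35.82
eef_pos: [566.8, 183.1, 15.4]
orientation: [0.0, 0.701, 0.713, -0.0]
wrist_force: [-0.7, 2.7, 2.0]
gripper_width: 43.3
grip_force: 1.3
```

Run:
```python
from h import *
print(find((530,70,620,200),n=1),get_obs()['eef_pos'],get_obs()['wrist_force'])
```

```text
[(array([567. , 130.4]), 0.75)] [566.82398278 181.09086289  15.12011493] [ 0.35794909 -1.20379891 -0.27659871]
```

Emit:
step_arm(
  steps=[
    {"offset": [0, -0.025, 0], "turn": [0, 0, 0], "fingers": 0.5},
    {"offset": [0, -0.055, 0], "turn": [0, 0, 0], "fingers": 0.5},
    {"offset": [0.001, -0.09, 0], "turn": [0, 0, 0], "fingers": 0.5},
    {"offset": [0.002, -0.12, 0], "turn": [0, 0, 0], "fingers": 0.5},
    {"offset": [0.002, -0.15, 0], "turn": [0, 0, 0], "fingers": 0.5},
    {"offset": [0.003, -0.18, 0], "turn": [0, 0, 0], "fingers": 0.5},
    {"offset": [0.003, -0.21, 0], "turn": [0, 0, 0], "fingers": 0.5},
    {"offset": [0.003, -0.24, 0], "turn": [0, 0, 0], "fingers": 0.5},
  ],
)

```text
time_s: 36.53
eef_pos: [567.9, 87.4, 15.3]
orientation: [-0.0, 0.701, 0.713, -0.0]
wrist_force: [-0.2, 1.5, -1.2]
gripper_width: 42.5
grip_force: 0.6
```

Emit:
step_arm(
  steps=[
    {"offset": [0, 0.02, 0.011], "turn": [0, 0, 0], "fingers": 0.5},
    {"offset": [0, 0.03, 0.011], "turn": [0, 0, 0], "fingers": 0.15},
    {"offset": [0, 0.03, 0.011], "turn": [0, 0, 0], "fingers": 0.15},
    {"offset": [0, 0.02, 0.011], "turn": [0, 0, 0], "fingers": 0.15},
    {"offset": [0, 0, 0.011], "turn": [0, 0, 0], "fingers": 0.15},
    {"offset": [0, -0.02, 0.011], "turn": [0, 0, 0], "fingers": 0.15},
    {"offset": [0, -0.04, 0.011], "turn": [0, 0, 0], "fingers": 0.15},
    {"offset": [0, -0.06, 0.011], "turn": [0, 0, 0], "fingers": 0.15},
  ],
)

```text
time_s: 37.2
eef_pos: [567.9, 63.9, 19.7]
orientation: [-0.0, 0.701, 0.713, 0.0]
wrist_force: [-0.4, 1.5, -1.3]
gripper_width: 12.7
grip_force: 0.8
```

Emit:
step_arm(
  steps=[
    {"offset": [0, -0.01, 0], "turn": [0, 0, 0], "fingers": 0.15},
    {"offset": [0, -0.018, 0], "turn": [0, 0, 0], "fingers": 0.15},
    {"offset": [0, -0.024, 0], "turn": [0, 0, 0], "fingers": 0.15},
    {"offset": [0, -0.03, 0], "turn": [0, 0, 0], "fingers": 0.15},
    {"offset": [0, -0.035, 0], "turn": [0, 0, 0], "fingers": 0.15},
    {"offset": [0, -0.04, 0], "turn": [0, 0, 0], "fingers": 0.15},
    {"offset": [0, -0.043, 0], "turn": [0, 0, 0], "fingers": 0.15},
    {"offset": [0, -0.046, 0], "turn": [0, 0, 0], "fingers": 0.15},
  ],
)

```text
time_s: 37.87
eef_pos: [568.0, 46.3, 19.8]
orientation: [-0.0, 0.701, 0.713, -0.0]
wrist_force: [-0.6, 2.2, -1.6]
gripper_width: 12.5
grip_force: 0.6
```

Run:
```python
from h import *
print(find((530,-60,620,100),n=1),get_obs()['eef_pos'],get_obs()['wrist_force'])
```

```text
[(array([568.6,  -7.4]), 0.6)] [568.0138163   46.16412741  19.78177656] [ 0.36768177  0.99151944 -1.02258845]
```

Now slowly across the jaw front.

Emit:
step_arm(
  steps=[
    {"offset": [0, -0.003, 0], "turn": [0, 0, 0], "fingers": 0.15},
    {"offset": [0, -0.006, 0], "turn": [0, 0, 0], "fingers": 0.15},
    {"offset": [0, -0.009, 0], "turn": [0, 0, 0], "fingers": 0.15},
    {"offset": [0, -0.012, 0], "turn": [0, 0, 0], "fingers": 0.15},
    {"offset": [0, -0.015, 0], "turn": [0, 0, 0], "fingers": 0.15},
    {"offset": [0, -0.017, 0], "turn": [0, 0, 0], "fingers": 0.15},
    {"offset": [0, -0.019, 0], "turn": [0, 0, 0], "fingers": 0.15},
    {"offset": [0, -0.021, 0], "turn": [0, 0, 0], "fingers": 0.15},
  ],
)

```text
time_s: 38.58
eef_pos: [568.0, 37.9, 19.8]
orientation: [0.0, 0.701, 0.713, 0.0]
wrist_force: [0.4, 0.5, -0.8]
gripper_width: 12.6
grip_force: 0.7
```

Emit:
step_arm(
  steps=[
    {"offset": [0, -0.015, 0], "turn": [0, 0, 0], "fingers": 0.15},
    {"offset": [0, -0.03, 0], "turn": [0, 0, 0], "fingers": 0.15},
    {"offset": [0.001, -0.045, 0], "turn": [0, 0, 0], "fingers": 0.15},
    {"offset": [0.002, -0.065, 0], "turn": [0, 0, 0], "fingers": 0.15},
    {"offset": [0.002, -0.085, 0], "turn": [0, 0, 0], "fingers": 0.15},
    {"offset": [0.003, -0.105, 0], "turn": [0, 0, 0], "fingers": 0.15},
    {"offset": [0.003, -0.12, 0], "turn": [0, 0, 0], "fingers": 0.15},
    {"offset": [0.004, -0.135, 0], "turn": [0, 0, 0], "fingers": 0.15},
  ],
)

```text
time_s: 39.25
eef_pos: [569.6, -16.9, 19.9]
orientation: [0.0, 0.701, 0.713, 0.0]
wrist_force: [-0.2, 1.1, -0.2]
gripper_width: 12.8
grip_force: 0.7
```

Emit:
step_arm(
  steps=[
    {"offset": [0, -0.015, 0], "turn": [0, 0, 0], "fingers": 0.15},
    {"offset": [0, -0.03, 0], "turn": [0, 0, 0], "fingers": 0.15},
    {"offset": [0.001, -0.05, 0], "turn": [0, 0, 0], "fingers": 0.15},
    {"offset": [0.002, -0.07, 0], "turn": [0, 0, 0], "fingers": 0.15},
    {"offset": [0.002, -0.09, 0], "turn": [0, 0, 0], "fingers": 0.15},
    {"offset": [0.003, -0.11, 0], "turn": [0, 0, 0], "fingers": 0.15},
    {"offset": [0.003, -0.125, 0], "turn": [0, 0, 0], "fingers": 0.15},
    {"offset": [0.003, -0.135, 0], "turn": [0, 0, 0], "fingers": 0.15},
  ],
)

```text
time_s: 39.92
eef_pos: [570.9, -71.0, 19.8]
orientation: [0.0, 0.701, 0.713, 0.0]
wrist_force: [-0.5, 2.3, -1.2]
gripper_width: 12.8
grip_force: 0.9
```

Emit:
step_arm(
  steps=[
    {"offset": [0, 0.03, 0], "turn": [0, 0, 0], "fingers": 0.15},
    {"offset": [0, 0.05, 0.04], "turn": [0, 0, 0], "fingers": 0.15},
    {"offset": [0, 0.06, 0.12], "turn": [0, 0, 0], "fingers": 0.15},
    {"offset": [0, 0.1, 0.2], "turn": [0, 0, 0], "fingers": 0.15},
    {"offset": [-0.05, 0.18, 0.3], "turn": [0, 0, 0], "fingers": 0.15},
    {"offset": [-0.1, 0.26, 0.35], "turn": [0, 0, 0], "fingers": 0.15},
    {"offset": [-0.15, 0.34, 0.35], "turn": [0, 0, 0], "fingers": 0.15},
    {"offset": [-0.2, 0.42, 0.35], "turn": [0, 0, 0], "fingers": 0.15},
  ],
)

```text
time_s: 40.58
eef_pos: [493.0, 96.1, 162.6]
orientation: [0.002, 0.701, 0.713, 0.002]
wrist_force: [-0.3, 1.3, -1.1]
gripper_width: 12.6
grip_force: 0.0
```

Emit:
step_arm(
  steps=[
    {"offset": [-0.05, 0.08, 0], "turn": [0, 0, 0], "fingers": 0.15},
    {"offset": [-0.1, 0.16, 0], "turn": [0, 0, 0], "fingers": 0.15},
    {"offset": [-0.13, 0.24, 0], "turn": [0, 0, 0], "fingers": 0.15},
    {"offset": [-0.15, 0.3, 0], "turn": [0, 0, 0], "fingers": 0.15},
    {"offset": [-0.15, 0.35, 0], "turn": [0, 0, 0], "fingers": 0.15},
    {"offset": [-0.15, 0.38, 0], "turn": [0, 0, 0], "fingers": 0.15},
    {"offset": [-0.15, 0.4, 0], "turn": [0, 0, 0], "fingers": 0.15},
    {"offset": [-0.15, 0.4, 0], "turn": [0, 0, 0], "fingers": 0.15},
  ],
)

```text
time_s: 41.25
eef_pos: [433.0, 255.3, 159.6]
orientation: [0.0, 0.701, 0.714, -0.0]
wrist_force: [-0.2, -0.9, -1.0]
gripper_width: 12.9
grip_force: 0.0
```

Run:
```python
from h import *
im=viewer.read_camera('side')[:,:,::-1].copy(); t=viewer.read_camera('top')[:,:,::-1].copy()
print(find((540,-260,620,-150),im),find((540,-150,620,-60),im),find((620,-60,720,60),im),get_obs()['eef_pos'])
a=cv2.resize(im[90:420,160:400],(400,550));b=cv2.resize(t[140:300,80:480],(400,160))
o=np.zeros((550,800,3),np.uint8);o[:,:400]=a;o[:320,400:]=cv2.resize(t[145:305,200:400],(400,320));o[330:490,400:]=b
cv2.imwrite('pics/c10.png',o)
```

```text
[(array([ 572.9, -207.3]), 0.47)] [(array([ 570.6, -121.5]), 0.51)] [(array([657.7,  -2.5]), 0.6)] [433.27415369 253.83154798 159.52472682]
```

View pics/c10.png

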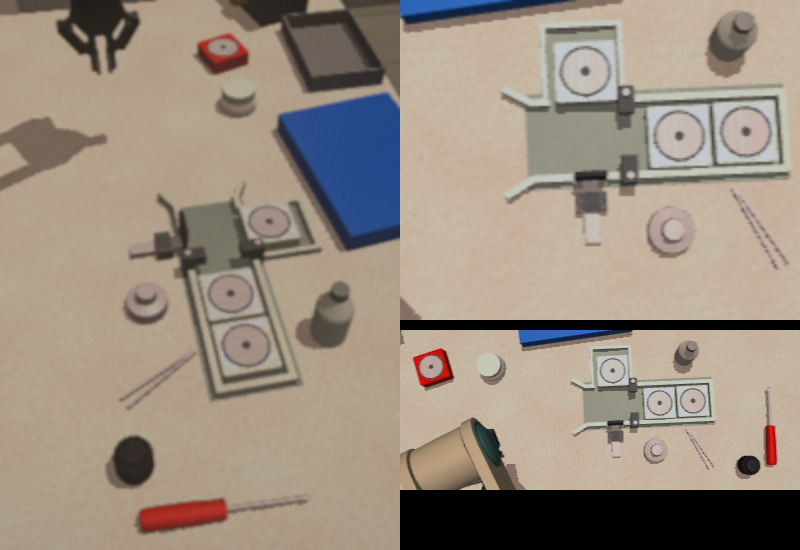

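The two good plates are beyond the jaws, top crop (679,135) and (746,131). The thick plate is in the reject bay at (585,71), the ejector is at rest, and the other things look where they were. Handing in.

```bash
python3 -c "
from bench import job; print(job.hand_in())"
```

```text
the job is handed in; nothing more can be done
None
```

I tried all three plates: the one nearest the gauge was too thick and is now in the reject bay, the other two are through the jaws in the lane beyond, the ejector is back at rest, and I handed the job in at about 41 s (the hand-in returned no verdict).

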